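# Open the bench spinner and lock the tube carousel in it

## Task

Press the black release button under the front edge of the bench spinner's clear lid so that the lid springs fully open. Then hang the tube carousel by its two ears on the brackets inside the chamber, twist it clockwise (seen from above) until both ears drop into the locking notches, and let go. Keep the carousel upright, leave the lid fully open and do not disturb the beaker, the flask or the tube rack.

Things in the scene. Friction and masses are not known exactly. Their poses are not given: they have to be found in the camera images.
- spinner: Fixed white bench spinner: open-topped box 180 x 180 mm, 110 mm tall, walls and floor 14 mm, chamber 152 mm square. Origin: centre of its underside on the bench, z up. Front (-y): apron sloping 40 degrees with the release button. Back (+y): the lid's hinge, along x, 92 mm behind the origin, 112 mm up.
- lid_edge (a point): Middle of the clear lid's free front edge. The lid is 178 mm wide, 5 to 9 mm thick. Closed, this edge lies 138 mm in front of the spinner's origin (-y), 116 mm up, and hides the button from straight above, so the button is pressed at a tilt, from the front. The lid swings up and leans back over the hinge; open, it reaches 0.33 m above the bench.
- release_top (a point): Centre of the top of the round black release button (30 mm diameter), at rest 130 mm in front of the spinner's origin (-y), 60 mm up, under the lid's edge. z axis: the button's axis, out of the apron, 40 degrees from vertical towards the front; x axis: the spinner's. It stands 10 mm out of a round 46 mm bezel, is pushed along -z and springs back.
- release (a joint): Travel of the release button in m: 0 at rest, 0.006 fully pressed. It needs 1.5 N to start and 5 N at full travel; the latch lets the lid go at about 0.0035 to 0.0045.
- lid (a joint): Opening angle of the lid in rad: 0 closed and latched, 1.98 open against its stop. A spring throws it open in about 1.5 s once released and keeps it open. It does not latch again.
- carousel_mid (a point): Centre, 45 mm above the underside, of the loose upright tube carousel (0.25 kg, 90 mm tall; same after a half turn; z up): white body 80 mm diameter, 34 mm tall; two opposite steel ears along its x axis, 10 wide, 8 tall, undersides 26 mm up, ends 68 mm from the axis; on top a grey upright grip plate 40 long (x), 14 thick (y), 34 to 90 mm above the underside.
- dock (a point): Where carousel_mid lies when locked: chamber centre, 62 mm above the bench. x axis: line of the locked ears (either way round); z up. Entry: ears' line 44 degrees counter-clockwise of it (6 further or 20 less also enter), lowered onto two ledges, centre then 6 mm above the dock. Ears' ends have 8 mm, the body 7 mm of room around.
- notch (a point): Floor of one of the two opposite locking notches, 60 mm from the chamber's centre, 43 mm above the bench. From entry, turn 44 degrees clockwise, ears at most 7 mm above the ledges, under the roofs (65 to 69 mm above the bench) to the notches: 18 mm wide, 6 mm deep, just before fixed end stops.
- beaker: Bystander: glass beaker, 80 mm diameter, 110 mm tall, origin at its underside.
- flask: Bystander: glass conical flask, 76 mm diameter, 90 mm tall, origin at its underside.
- rack: Bystander: wooden test-tube rack 70 x 160 mm, with tubes to 81 mm high, long side along its y axis, origin at its underside.

How it is judged:
By the outcome, as a careful person would: the job done as asked, in the order asked, and still so for the second after the job is handed in, with the robot touching nothing.
It also fails if it takes over 61 s, if anything falls off the work surface, if the arm or the gripper's body presses on something with over 40 N, if the wrist force passes 120 N, or if a joint passes its speed limit or range.

## Robot

A 6-joint arm with a two-finger parallel gripper is mounted at the origin on the work surface. World frame = base frame: x ahead of the robot, y to its left, z up, the work surface at z = 0. Lengths are in m, angles in degrees, forces in N, time in s.
With the tool pointing down it reaches from about 0.4 to 0.925 m from the base axis. Payload 12.5 kg.
Tool frame: the origin (TCP) lies between the finger pads; the fingertips stand 19 mm ahead of it and the grasp point (between the pads) is the TCP; z points along the fingers, y is the direction in which the jaws open and shut (so a half turn about z gives the same grasp; the last joint's range is limited). The gripper opens to 95 mm and grips with 3 to 60 N. Pads are 20 mm wide; open, the fingers measure 119 mm over their backs; the gripper's body (75 mm by 180 mm) begins 59 mm behind the grasp point.
Start: joints at [-82.025, 28.126, 89.318, -0, 62.55, -6.05], TCP at [0.151, -0.606, 0.234] pointing down, gripper open.
Joint ranges: [-177.58, 177.58], [-47.91, 125.51], [2.72, 160], [-65.01, 245.01], [3.68, 167.84], [-153.87, 153.87]. Speed limits (degrees/s): [127.2, 127.2, 159.86, 180, 180, 180].

## Interface

Orientations are given as [roll, pitch, yaw] about the fixed x, y, z axes, in that order (R = Rz(yaw) Ry(pitch) Rx(roll)).
In Python, from plant import readout, cams, order gives the robot as it stands.
- The arm moves only by the shell command python3 -m crank 'ROWS' [FORCE]. ROWS is JSON, one flat list of numbers, 7 for each row, row after row: the finger opening in cm, from 0 to 9.51, then the shift along the tool's x, y, z in cm, then the turn, a rotation vector about the tool's x, y, z in rad. A call has 1 to 5 rows; each row is the pose to reach, as a shift and turn from the pose commanded when the call began, along the tool's axes at that moment; what a row does not reach only later rows make up. A row lasts 1/10 s, in which the tool goes at most 50 mm and 8.59 degrees, less where a joint would pass 70% of its speed; a pose out of reach is approached as far as the arm can. A call with a gripper value outside its range is refused whole. The fingers move at their own pace and stop on an object; FORCE is the grip in N (left out, the last holds). Time passes only in rows, so rows that repeat a pose let the fingers close. It gives the time, the measured TCP pose, the force and the opening at its end, in the units of the state.
- readout.read_state(): the state, without advancing time (a new reading comes with each control period).
- cams.read_camera(name): name is "scene" or "top"; returns the picture (400x640x3 uint8, red, green, blue); there is no depth.
- cams.camera_model(name): a dict with "intrinsics" (3x3 intrinsics, pixels), "R" (3x3) and "t" (3): a world point X has camera coordinates R X + t. Camera axes: x right, y down, z forward; pixel columns grow to the right and rows downward; lengths in m; the calibration is good to about 2 mm. A picture is of the moment at which its call begins. camera_model takes no time and is no camera call.
- order.hand_in(): hands the job in, once; it reports no verdict.
Trained networks look in the newest picture that a camera, given by its name, has taken for a name from the list of things; names that differ only in an ending like _2 or _b are one class to them, and where a whole thing is asked for, a point or a joint stands for the part that bears it (a point fixed in the world has none). Each returns a list of dicts, best first, with "confidence" (0 to 1); they miss things now and then, are a little off and sometimes report something else, mostly with a low value. They report only what shows in the picture. A call takes as long as a camera call.
- cams.trace(camera, label): "pixels" (400x640 bool, what is visible of it) and "box" ([left, top, right, bottom] in pixels, round what is visible of it).
The state is a dict: "time": time; "joints": joint angles; "joint_velocities": joint speeds; "joint_torque": joint torques, N m; "eef_pos": TCP position; "tcp_rot": TCP orientation; "force": force on the tool from outside, world axes, zero at the start; "ft_torque": the same for the moment, N m; "grip_width": finger opening in m.
Only numpy, scipy, OpenCV 4.12 (cv2) and the standard library are available. Lean on these libraries where they do the work, as an engineer would, in place of code of your own. Each camera call takes 0.05 s, during which the arm holds its last target.

## Working session

There is one attempt and no reset: what is moved stays moved. The work goes in short steps, Python scripts to look and compute and a shell command to move; the robot and the scene stay as the last step left them, time stands still between calls to the robot, and variables do not carry over. Pictures are saved under pics/ and viewed, and the job is handed in when it is done.

```bash
ls; mkdir -p pics; python3 - <<'E'
from plant import readout, cams
import cv2
s=readout.read_state();print(s)
for n in ["scene","top"]:
    im=cams.read_camera(n);cv2.imwrite(f"pics/{n}0.png",im[:,:,::-1])
    m=cams.camera_model(n);print(n,m)
E
```

```text
pics
{'time': 0.0, 'joints': array([-8.20234721e+01,  2.81646004e+01,  8.93510259e+01, -1.65739206e-03,
        6.25502253e+01, -6.04942414e+00]), 'joint_velocities': array([-0.00398065,  0.08377816, -0.02591993, -0.12444042,  0.01746122,
       -0.01155912]), 'joint_torque': array([-2.62897656e-04, -6.12644148e+01, -2.58180678e+01,  6.92770234e-02,
        4.82588774e-02, -8.59797728e-05]), 'eef_pos': array([ 0.15146947, -0.60612572,  0.23305142]), 'tcp_rot': array([-1.79934360e+02, -5.47813003e-03,  1.40267137e+01]), 'force': array([-0.53417487,  0.22029366,  1.15805309]), 'ft_torque': array([-0.01850842,  0.02626458,  0.0085875 ]), 'grip_width': 0.0950806174288038}
scene {'intrinsics': array([[369.20572314,   0.        , 321.18720774],
       [  0.        , 369.20572314, 197.46988046],
       [  0.        ,   0.        ,   1.        ]]), 'R': array([[-0.79795512,  0.60259508, -0.01211563],
       [ 0.35230061,  0.45001712, -0.82059056],
       [-0.48903159, -0.65906279, -0.57138809]]), 't': array([ 0.41351606, -0.10370547,  1.31590442])}
top {'intrinsics': array([[449.0643028 ,   0.        , 320.95363912],
       [  0.        , 449.0643028 , 198.94802987],
       [  0.        ,   0.        ,   1.        ]]), 'R': array([[ 0.02968378, -0.99927566,  0.02381247],
       [-0.99248578, -0.0322945 , -0.11802135],
       [ 0.11870488, -0.02013022, -0.9927255 ]]), 't': array([-0.03209721,  0.53338229,  1.40435286])}
```

View pics/scene0.png

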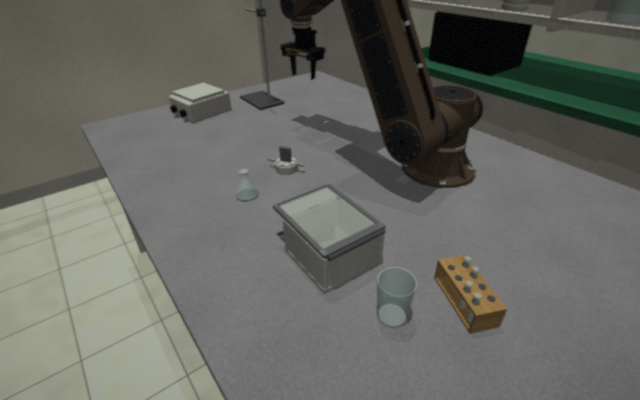

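View pics/top0.png

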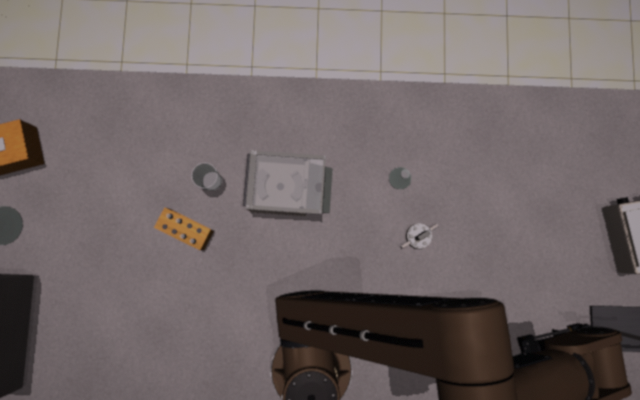

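```bash
python3 - <<'E'
from plant import readout, cams
import cv2, numpy as np
for n in ["top","scene"]:
    for l in ["spinner","lid_edge","release_top","carousel_mid","beaker","flask","rack"]:
        r=cams.trace(n,l)
        for d in r[:2]:
            p=d["pixels"]; ys,xs=np.nonzero(p)
            print(n,l,round(d["confidence"],2),np.round(d["box"],1),p.sum(),xs.mean().round(1),ys.mean().round(1))
        if r: np.save(f"m_{n}_{l}.npy",r[0]["pixels"])
print(readout.read_state()["time"])
E
```

```text
top spinner 0.74 [244.4 153.  331.1 218.4] 5084 286.5 183.1
top lid_edge 0.74 [244.8 150.  324.9 213.9] 4455 284.8 181.4
top carousel_mid 0.75 [403.1 225.2 435.1 248.7] 588 418.4 235.0
top beaker 0.93 [191.4 160.2 219.6 186.7] 638 205.8 175.9
top flask 0.64 [388.7 168.8 411.2 189.9] 390 399.8 177.4
top rack 0.61 [155.6 207.6 212.7 249.6] 1253 183.5 228.6
scene spinner 0.57 [275.4 182.6 383.9 292.7] 7859 330.4 236.1
scene lid_edge 0.87 [274.2 185.6 386.8 257.5] 4380 327.8 219.0
scene release_top 0.23 [269.9 144.3 302.6 174.7] 491 285.9 161.5
scene carousel_mid 0.77 [271.9 145.3 303.3 176.1] 464 286.1 162.1
scene beaker 0.66 [373.9 268.2 418.3 329.5] 2068 394.3 296.3
scene flask 0.84 [236.4 165.7 257.6 198.3] 501 246.3 186.9
scene rack 0.6 [433.5 256.6 505.2 335.3] 3385 469.2 293.9
0.8
```

```bash
python3 - <<'E'
import cv2
t=cv2.imread("pics/top0.png");s=cv2.imread("pics/scene0.png")
a=cv2.resize(t[140:230,235:345],None,fx=6,fy=6,interpolation=cv2.INTER_CUBIC)
b=cv2.resize(t[155:255,380:450],None,fx=6,fy=6,interpolation=cv2.INTER_CUBIC)
c=cv2.resize(s[175:300,260:395],None,fx=4.7,fy=4.7,interpolation=cv2.INTER_CUBIC)
d=cv2.resize(s[140:205,230:310],None,fx=7,fy=7,interpolation=cv2.INTER_CUBIC)
for n,i in zip("abcd",(a,b,c,d)): cv2.imwrite(f"pics/z_{n}.png",i)
E
```

```text
(no output)
```

View pics/z_a.png

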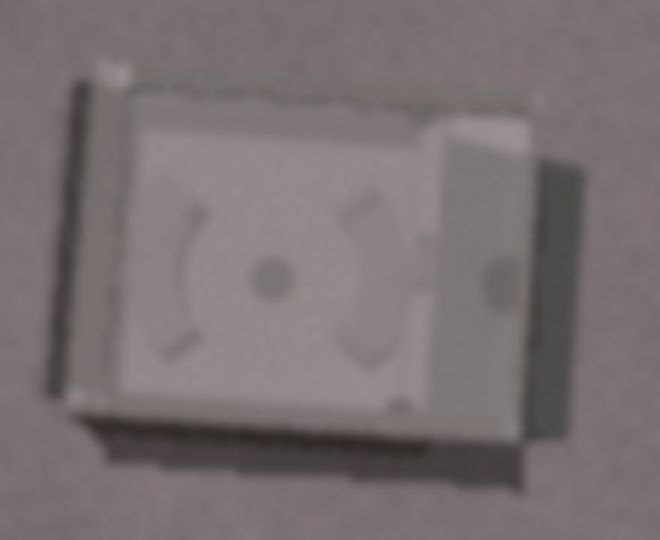

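View pics/z_b.png

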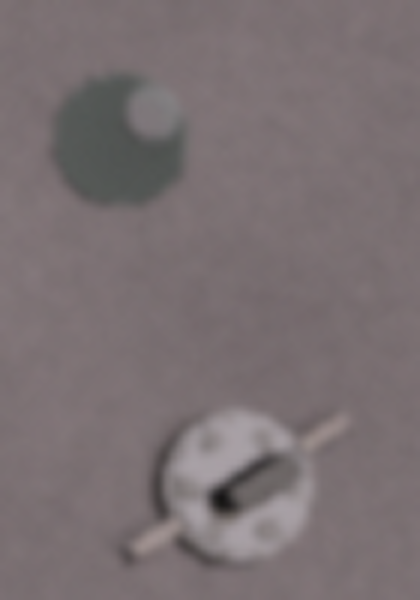

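View pics/z_c.png

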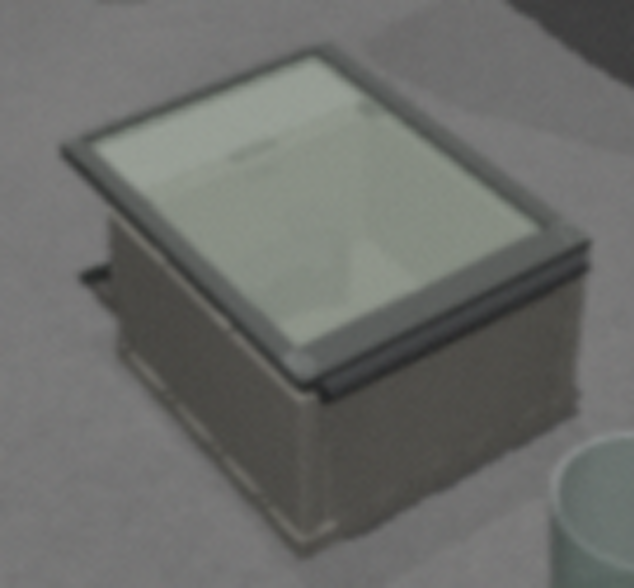

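View pics/z_d.png

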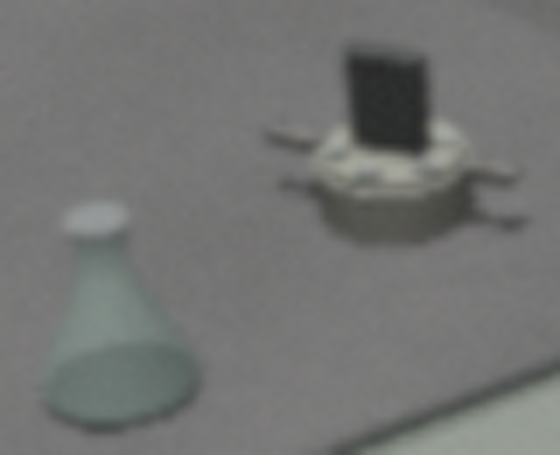

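```bash
cat > h.py <<'E'
import numpy as np, cv2
from scipy.optimize import least_squares
from scipy.spatial.transform import Rotation as Rn
from plant import cams
M={n:cams.camera_model(n) for n in("top","scene")}
def proj(n,X):
    m=M[n];c=np.atleast_2d(X)@np.array(m["R"]).T+m["t"];p=c@np.array(m["intrinsics"]).T
    return p[:,:2]/p[:,2:]
def T(p,X):
    c,s=np.cos(p[2]),np.sin(p[2]);X=np.atleast_2d(X)
    return np.c_[p[0]+c*X[:,0]-s*X[:,1],p[1]+s*X[:,0]+c*X[:,1],X[:,2]]
def fit(obs,p0):
    # obs: (cam,local pt,pixel)
    f=lambda p:np.concatenate([proj(n,T(p,X))[0]-np.array(u) for n,X,u in obs])
    r=least_squares(f,p0,loss="soft_l1");return r.x,r.fun.reshape(-1,2)
E
cat > fit1.py <<'E'
from h import *
a=lambda u,v:(235+(u+.5)/6-.5,140+(v+.5)/6-.5)
b=lambda u,v:(380+(u+.5)/6-.5,155+(v+.5)/6-.5)
c=lambda u,v:(260+(u+.5)/4.7-.5,175+(v+.5)/4.7-.5)
d=lambda u,v:(230+(u+.5)/7-.5,140+(v+.5)/7-.5)
S=[("top",(.089,-.138,.116),a(535,97)),("top",(-.089,-.138,.116),a(522,440)),("top",(0,0,.014),a(272,280)),
("scene",(.089,-.138,.116),c(62,150)),("scene",(-.089,-.138,.116),c(325,45)),
("scene",(.09,.09,0),c(305,552)),("scene",(-.09,.09,0),c(575,412)),("scene",(.09,-.09,0),c(120,352))]
p,r=fit(S,[.6,.05,0]);print("spinner",p[:2],np.degrees(p[2]));print(r.round(1))
q0=[.55,-.25,0.9]
K=[("top",(.068,0,.030),b(347,418)),("top",(-.068,0,.030),b(130,550)),
("scene",(.068,0,.030),d(520,178)),("scene",(-.068,0,.030),d(268,132))]
for yaw in np.radians([20,60,110,150,200,250,290,330]):
  q,r=fit(K,[.5,-.25,yaw])
  if abs(r).max()<6: print("car",q[:2],np.degrees(q[2]),r.round(1).tolist())
E
python3 fit1.py
```

```text
spinner [0.5718383  0.11936988] -1.7945725776297894
[[ 1.   0.1]
 [-0.4  1.1]
 [-0.3  0.5]
 [-0.4 -0.1]
 [-0.1 -0.2]
 [-0.   1.9]
 [ 0.  -0.9]
 [-0.4  1.1]]
```

```bash
cat >> fit1.py <<'E'
K=[("top",(.068,0,.030),b(347,418)),("top",(-.068,0,.030),b(130,550)),
("scene",(.068,0,.030),d(268,132)),("scene",(-.068,0,.030),d(520,178))]
q,r=fit(K,[.5,-.25,-1]);print("car",q[:2],np.degrees(q[2]));print(r.round(1))
if __name__=="__main__":
  for n in("top","scene"):
    im=cv2.imread(f"pics/{n}0.png"); x0,y0,x1,y1=(235,140,445,260) if n=="top" else (225,135,395,300)
    f=3.7;big=cv2.resize(im[y0:y1,x0:x1],None,fx=f,fy=f,interpolation=cv2.INTER_CUBIC)
    def line(P,X,col):
        u=(proj(n,T(P,X))-[x0,y0]+.5)*f; cv2.polylines(big,[u.round().astype(int)],False,col,1)
    th=np.linspace(0,2*np.pi,40)
    rect=lambda x,y0,y1,z:[(-x,y0,z),(x,y0,z),(x,y1,z),(-x,y1,z),(-x,y0,z)]
    line(p,rect(.089,-.138,.09,.116),(0,255,0));line(p,rect(.09,-.09,.09,0),(0,0,255));line(p,rect(.076,-.076,.076,.014),(255,0,0))
    s,cc=np.sin(np.radians(40)),np.cos(np.radians(40))
    line(p,[(.015*np.cos(t),-.130+.015*np.sin(t)*cc,.06+.015*np.sin(t)*s) for t in th],(0,255,255))
    line(q,[(.04*np.cos(t),.04*np.sin(t),0) for t in th],(0,0,255));line(q,[(.04*np.cos(t),.04*np.sin(t),.034) for t in th],(0,255,0))
    line(q,rect(.068,-.005,.005,.034),(255,255,0));line(q,rect(.02,-.007,.007,.09),(0,255,255))
    cv2.imwrite(f"pics/ov_{n}.png",big)
  np.save("sp.npy",p);np.save("car.npy",q)
E
python3 fit1.py
```

```text
spinner [0.5718383  0.11936988] -1.7945725776297894
[[ 1.   0.1]
 [-0.4  1.1]
 [-0.3  0.5]
 [-0.4 -0.1]
 [-0.1 -0.2]
 [-0.   1.9]
 [ 0.  -0.9]
 [-0.4  1.1]]
car [ 0.4273758  -0.33211555] -57.396274646749156
[[-0.4  0.3]
 [-0.1  0.2]
 [ 0.   0.1]
 [-1.1 -0.3]]
```

```bash
ls pics
```

```text
ov_scene.png
ov_top.png
scene0.png
top0.png
z_a.png
z_b.png
z_c.png
z_d.png
```

View pics/ov_top.png

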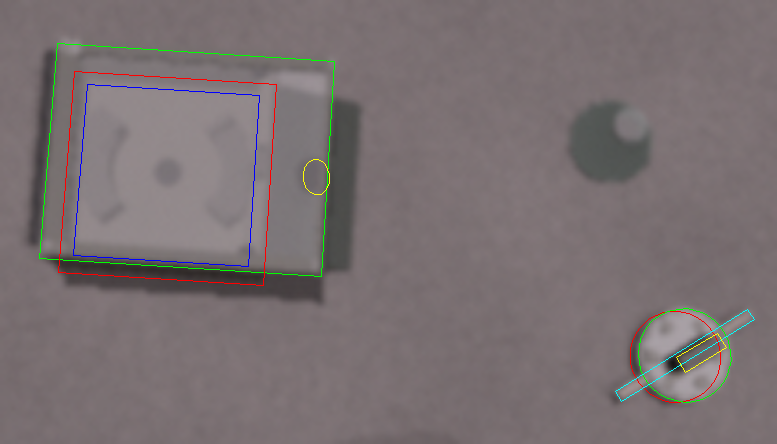

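View pics/ov_scene.png

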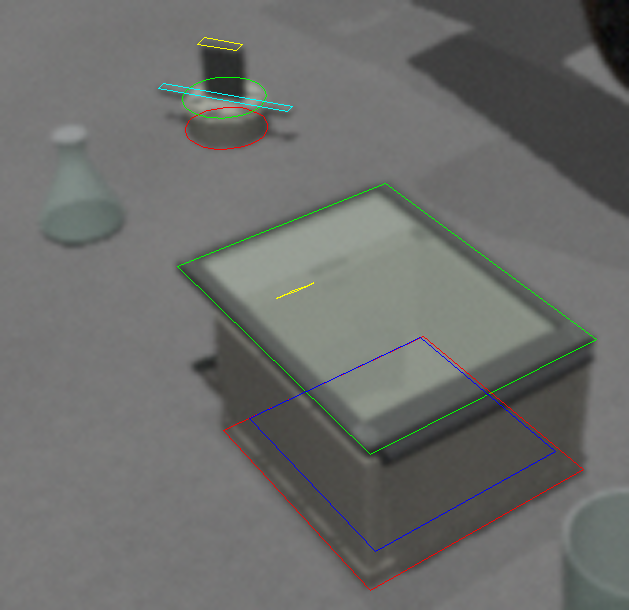

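```bash
cat >> h.py <<'E'
from plant import readout
def state():
    s=readout.read_state();return s,np.array(s["eef_pos"]),Rn.from_euler("xyz",s["tcp_rot"],degrees=True)
def go(p,R):
    s,e,r=state(); d=r.inv().apply(np.array(p)-e)*100; w=(r.inv()*R).as_rotvec()
    print("t",round(s["time"],2),"eef",e.round(4),"rpy",np.round(s["tcp_rot"],2),"F",np.round(s["force"],1),"w",round(s["grip_width"]*1000,1),"j",np.round(s["joints"],0))
    print("shift cm",d.round(2),"rot",w.round(3),"deg",np.degrees(np.linalg.norm(w)).round(1))
sp=np.load("sp.npy") if __import__("os").path.exists("sp.npy") else None
def down(yaw): return Rn.from_euler("xyz",[180,0,yaw],degrees=True)
def press_pose(dist,tilt=40):
    b=T(sp,(0,-.130,.060))[0]; Z=Rn.from_euler("z",sp[2])
    n=Z.apply([0,-np.sin(np.radians(40)),np.cos(np.radians(40))])
    t=np.radians(tilt); z=Z.apply([0,np.sin(t),-np.cos(t)]);y=Z.apply([1,0,0]);x=np.cross(y,z)
    return b-z*.019+n*dist, Rn.from_matrix(np.c_[x,y,z])
E
python3 -c "
from h import *
for d in(.06,.0):print(press_pose(d)[0])
go(*press_pose(.06))
for l in('beaker','flask','rack'):
  m=np.load(f'm_top_{l}.npy');print(l)
"
```

```text
[ 0.56617697 -0.06132168  0.12051751]
[ 0.56738474 -0.02277334  0.07455484]
t 0.8 eef [ 0.1515 -0.6064  0.2337] rpy [179.99   0.    14.03] F [-0.2  0.1  0.5] w 94.8 j [-82.  28.  89.  -0.  63.  -6.]
shift cm [ 53.44 -42.83  11.31] rot [ 0.451  0.596 -1.239] deg 82.9
beaker
flask
rack
```

```bash
python3 -m crank '[0,53.4,-42.8,8,0.451,0.596,-1.239, 0,53.4,-42.8,8,0.451,0.596,-1.239, 0,53.4,-42.8,8,0.451,0.596,-1.239, 0,53.4,-42.8,8,0.451,0.596,-1.239, 0,53.4,-42.8,8,0.451,0.596,-1.239]' 20; python3 -c "
from h import *
go(*press_pose(.06))"
```

```text
time: 1.3
eef_pos: [0.3027, -0.4073, 0.2048]
tcp_rot: [-172.8, -20.8, 50.2]
force: [0.5, 0.2, -0.6]
grip_width: 0.0607
t 1.3 eef [ 0.3027 -0.4073  0.2048] rpy [-172.82  -20.79   50.24] F [ 0.5  0.2 -0.6] w 60.7 j [-68.  26. 101.  15.  70. -37.]
shift cm [37.62  1.06 23.36] rot [ 0.216  0.285 -0.591] deg 39.6
```

```bash
python3 -m crank '[0,37.6,1,20,0.216,0.285,-0.591, 0,37.6,1,20,0.216,0.285,-0.591, 0,37.6,1,20,0.216,0.285,-0.591, 0,37.6,1,20,0.216,0.285,-0.591, 0,37.6,1,20,0.216,0.285,-0.591]' 20; python3 -c "
from h import *
go(*press_pose(.06))"
```

```text
time: 1.8
eef_pos: [0.4555, -0.212, 0.1723]
tcp_rot: [-179.9, -40.0, 88.1]
force: [0.4, -0.2, 0.0]
grip_width: 0.0209
t 1.8 eef [ 0.4555 -0.212   0.1723] rpy [-179.93  -40.01   88.12] F [ 0.4 -0.2  0. ] w 20.9 j [-46.  33. 102.  28.  77. -59.]
shift cm [ 8.49 10.58 13.87] rot [-0.    -0.    -0.001] deg 0.1
```

```bash
python3 -m crank '[0,8.5,10.6,13.8,0,0,0, 0,8.5,10.6,13.8,0,0,0, 0,8.5,10.6,13.8,0,0,0, 0,8.5,10.6,13.8,0,0,0, 0,8.5,10.6,13.8,0,0,0]' 20; python3 - <<'E'
from h import *
go(*press_pose(.0))
for n in("top","scene"):
    cv2.imwrite(f"pics/{n}1.png",cams.read_camera(n)[:,:,::-1])
im=cv2.imread("pics/top1.png")[120:260,220:340];cv2.imwrite("pics/t1z.png",cv2.resize(im,None,fx=4.2,fy=4.2,interpolation=cv2.INTER_CUBIC))
im=cv2.imread("pics/scene1.png")[100:300,210:430];cv2.imwrite("pics/s1z.png",cv2.resize(im,None,fx=3,fy=3,interpolation=cv2.INTER_CUBIC))
E
```

```text
time: 2.3
eef_pos: [0.5669, -0.0595, 0.1197]
tcp_rot: [-179.7, -39.9, 88.0]
force: [-1.7, -0.0, -0.1]
grip_width: 0.0006
t 2.3 eef [ 0.5669 -0.0595  0.1197] rpy [-179.7   -39.93   87.99] F [-1.7 -0.  -0.1] w 0.6 j [-28.  39. 101.  39.  66. -50.]
shift cm [-0.09 -0.05  5.82] rot [-0.003  0.001 -0.003] deg 0.2
```

View pics/t1z.png

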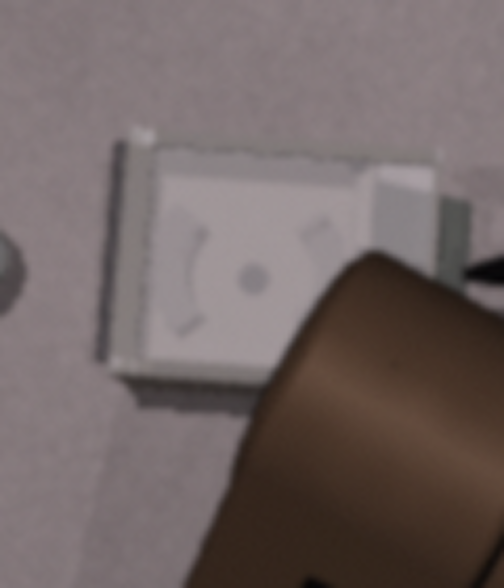

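View pics/s1z.png

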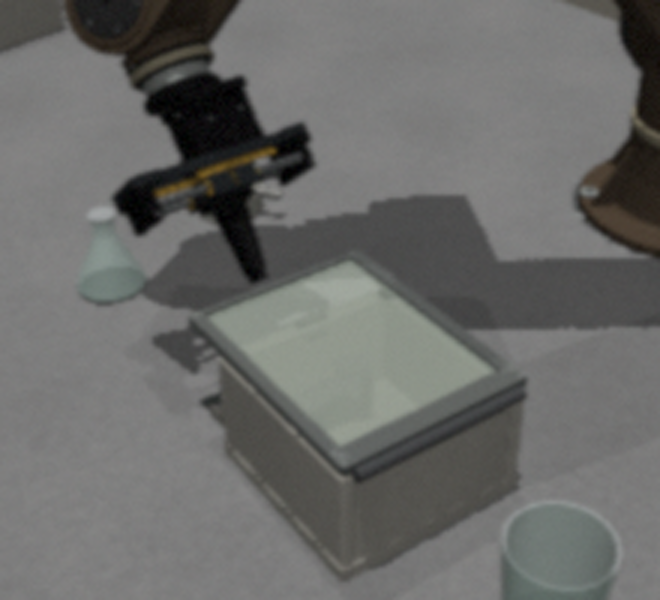

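```bash
python3 - <<'E'
from h import *
s,e,r=state();tip=e+r.apply([0,0,.019]);print(tip,proj("scene",tip),proj("top",tip))
im=cv2.imread("pics/scene1.png")[170:210,270:330];cv2.imwrite("pics/s1y.png",cv2.resize(im,None,fx=10,fy=10,interpolation=cv2.INTER_CUBIC))
E
```

```text
[ 0.56616838 -0.05055484  0.10613194] [[295.63789192 192.32964068]] [[333.35408328 185.99884939]]
```

View pics/s1y.png

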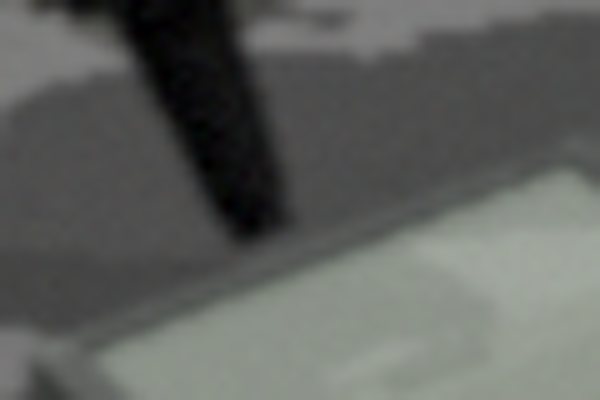

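```bash
python3 -m crank '[0,0,0,3.0,0,0,0, 0,0,0,4.4,0,0,0, 0,-0.1,0,5.0,0,0,0, 0,-0.1,0,5.4,0,0,0, 0,-0.1,0,5.6,0,0,0]' 20; python3 -c "
from h import *
go(*press_pose(-.004))"
```

```text
time: 2.9
eef_pos: [0.5671, -0.029, 0.0776]
tcp_rot: [-179.8, -39.9, 87.8]
force: [0.7, 0.2, -0.4]
grip_width: 0.0005
t 2.9 eef [ 0.5671 -0.029   0.0776] rpy [-179.83  -39.87   87.78] F [ 0.7  0.2 -0.4] w 0.5 j [-25.  42. 104.  42.  61. -53.]
shift cm [0.28 0.01 1.03] rot [ 0.002  0.002 -0.006] deg 0.4
```

```bash
python3 -m crank '[0,0.2,0,0.2,0,0,0, 0,0.2,0,0.4,0,0,0, 0,0.2,0,0.6,0,0,0, 0,0.2,0,0.6,0,0,0]' 20; python3 -c "
from h import *
go(*press_pose(-.004))"
```

```text
time: 3.3
eef_pos: [0.5673, -0.023, 0.0742]
tcp_rot: [-179.8, -39.9, 87.8]
force: [-0.9, 0.1, 1.0]
grip_width: 0.0007
t 3.3 eef [ 0.5673 -0.023   0.0742] rpy [-179.83  -39.88   87.81] F [-0.9  0.1  1. ] w 0.7 j [-25.  42. 104.  43.  60. -53.]
shift cm [0.04 0.01 0.39] rot [ 0.001  0.002 -0.005] deg 0.3
```

```bash
python3 -m crank '[0,0,0,0.2,0,0,0, 0,0,0,0.4,0,0,0, 0,0,0,0.4,0,0,0]' 20; python3 -c "
from h import *
go(*press_pose(-.004))"
```

```text
time: 3.6
eef_pos: [0.5673, -0.0204, 0.071]
tcp_rot: [-179.8, -39.9, 87.8]
force: [0.6, -2.0, 4.3]
grip_width: 0.0006
t 3.6 eef [ 0.5673 -0.0204  0.071 ] rpy [-179.82  -39.88   87.8 ] F [ 0.6 -2.   4.3] w 0.6 j [-24.  42. 104.  43.  60. -53.]
shift cm [ 0.05  0.01 -0.02] rot [ 0.001  0.002 -0.005] deg 0.3
```

```bash
python3 -m crank '[0,0,0,0.1,0,0,0, 0,0,0,0.1,0,0,0]' 20; python3 - <<'E'
from h import *
cv2.imwrite("pics/scene2.png",cams.read_camera("scene")[:,:,::-1])
go(*press_pose(.06))
E
```

```text
time: 3.8
eef_pos: [0.5674, -0.0198, 0.0703]
tcp_rot: [-179.8, -39.9, 87.8]
force: [0.8, -1.6, 5.1]
grip_width: 0.0006
t 3.85 eef [ 0.5674 -0.0199  0.0704] rpy [-179.82  -39.88   87.8 ] F [ 0.3 -1.4  5. ] w 0.4 j [-24.  42. 104.  43.  60. -53.]
shift cm [ 0.03  0.02 -6.51] rot [ 0.001  0.002 -0.005] deg 0.3
```

View pics/scene2.png

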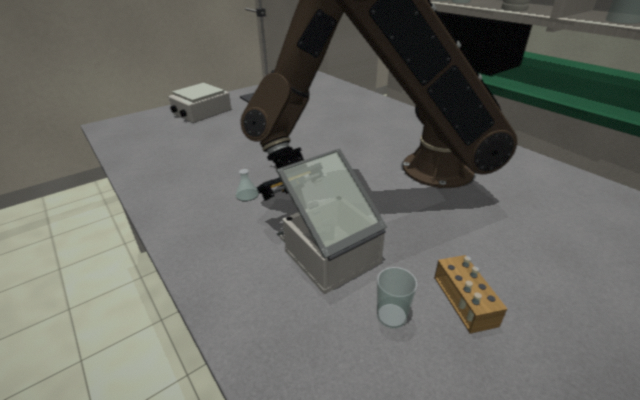

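```bash
python3 -m crank '[0,0,0,-4,0,0,0, 0,0,0,-8,0,0,0, 0,0,0,-12,0,0,0, 0,0,0,-16,0,0,0, 0,0,0,-16,0,0,0]' 20; python3 - <<'E'
from h import *
car=np.load("car.npy")
go([car[0],car[1],.25],down(122.6))
K=np.array
def back(n,uv,z):
    m=M[n];d=np.array(m["R"]).T@np.linalg.inv(m["intrinsics"])@[uv[0],uv[1],1];C=-np.array(m["R"]).T@m["t"]
    return C+d*(z-C[2])/d[2]
print("flask",back("top",(400,178),0.01))
E
```

```text
time: 4.35
eef_pos: [0.5647, -0.1253, 0.1959]
tcp_rot: [179.8, -39.7, 87.9]
force: [0.4, 1.5, 0.5]
grip_width: 0.0004
t 4.35 eef [ 0.5647 -0.1253  0.1959] rpy [179.84 -39.68  87.89] F [0.4 1.5 0.5] w 0.4 j [-33.  34.  94.  34.  77. -47.]
shift cm [-12.84 -12.92 -17.71] rot [ 0.212 -0.67  -0.582] deg 52.3
flask [ 0.614343   -0.27307838  0.01      ]
```

```bash
python3 -m crank '[6,-12.8,-12.9,-17.7,0.212,-0.67,-0.582, 6,-12.8,-12.9,-17.7,0.212,-0.67,-0.582, 6,-12.8,-12.9,-17.7,0.212,-0.67,-0.582, 6,-12.8,-12.9,-17.7,0.212,-0.67,-0.582, 6,-12.8,-12.9,-17.7,0.212,-0.67,-0.582]' 20; python3 - <<'E'
from h import *
car=np.load("car.npy")
go([car[0],car[1],.25],down(122.6))
E
```

```text
time: 4.85
eef_pos: [0.4283, -0.3271, 0.246]
tcp_rot: [178.4, -7.1, 117.2]
force: [0.4, 0.3, -1.0]
grip_width: 0.035
t 4.85 eef [ 0.4283 -0.3271  0.246 ] rpy [178.44  -7.06 117.18] F [ 0.4  0.3 -1. ] w 35.0 j [-46.  23.  97.   4.  67. -75.]
shift cm [-0.35 -0.3  -0.46] rot [ 0.033 -0.122 -0.096] deg 9.1
```

```bash
python3 -m crank '[6,-0.35,-0.3,-0.46,0.033,-0.122,-0.096, 6,-0.35,-0.3,-0.46,0.033,-0.122,-0.096, 6,-0.35,-0.3,-0.46,0.033,-0.122,-0.096]' 20; python3 - <<'E'
from h import *
car=np.load("car.npy")
go([car[0],car[1],.135],down(122.6))
for n in("top","scene"):
    cv2.imwrite(f"pics/{n}3.png",cams.read_camera(n)[:,:,::-1])
im=cv2.imread("pics/scene3.png")
cv2.imwrite("pics/s3z.png",cv2.resize(im[90:215,220:340],None,fx=4.7,fy=4.7,interpolation=cv2.INTER_CUBIC))
E
```

```text
time: 5.15
eef_pos: [0.4285, -0.33, 0.2498]
tcp_rot: [179.8, -0.4, 122.2]
force: [0.1, 0.0, 0.3]
grip_width: 0.0574
t 5.15 eef [ 0.4285 -0.33    0.2498] rpy [179.82  -0.37 122.2 ] F [0.1 0.  0.3] w 57.4 j [-45.  20. 100.   0.  60. -77.]
shift cm [-0.19 -0.24 11.48] rot [ 0.003 -0.006 -0.007] deg 0.6
```

View pics/s3z.png

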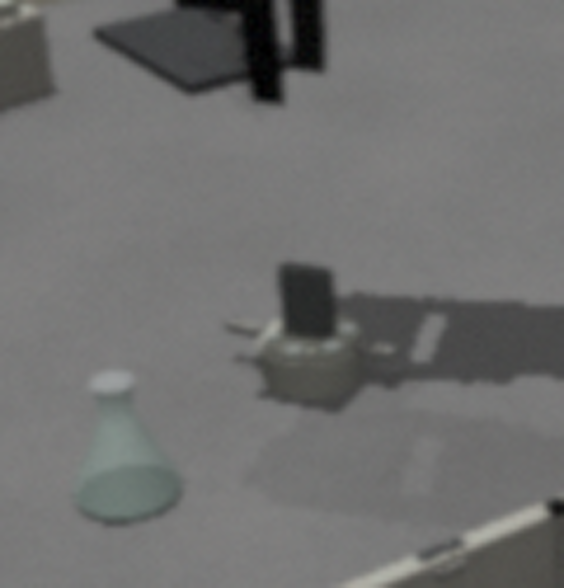

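View pics/top3.png

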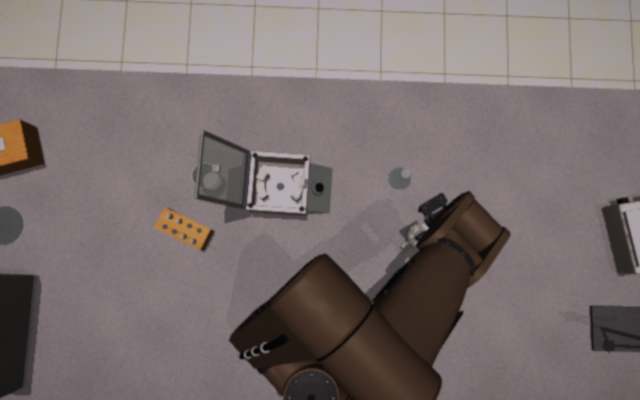

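View pics/scene3.png

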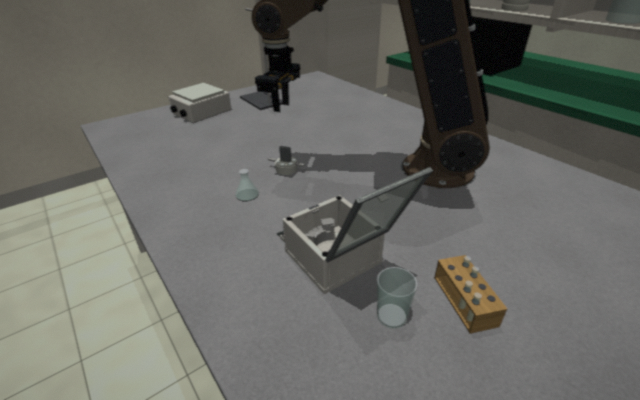

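```bash
python3 - <<'E'
import cv2
t=cv2.imread("pics/top3.png");s=cv2.imread("pics/scene3.png")
cv2.imwrite("pics/t3z.png",cv2.resize(t[145:225,235:340],None,fx=7,fy=7,interpolation=cv2.INTER_CUBIC))
cv2.imwrite("pics/s3y.png",cv2.resize(s[190:295,270:400],None,fx=5.5,fy=5.5,interpolation=cv2.INTER_CUBIC))
E
```

```text
(no output)
```

View pics/t3z.png

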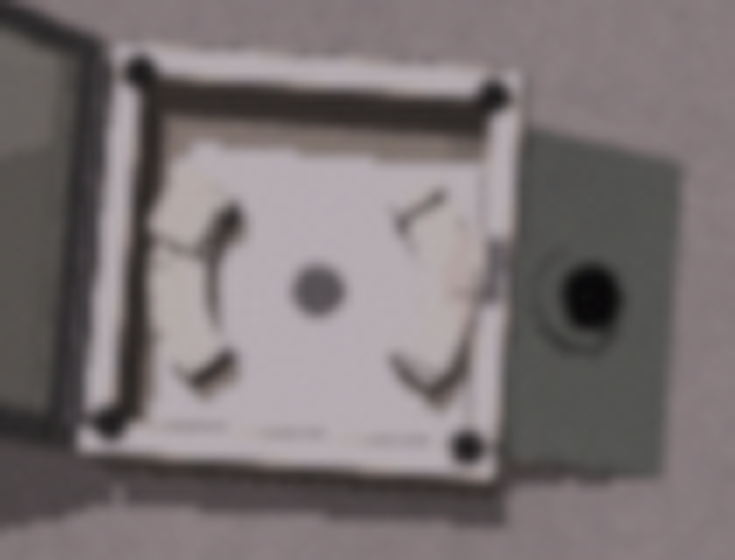

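View pics/s3y.png

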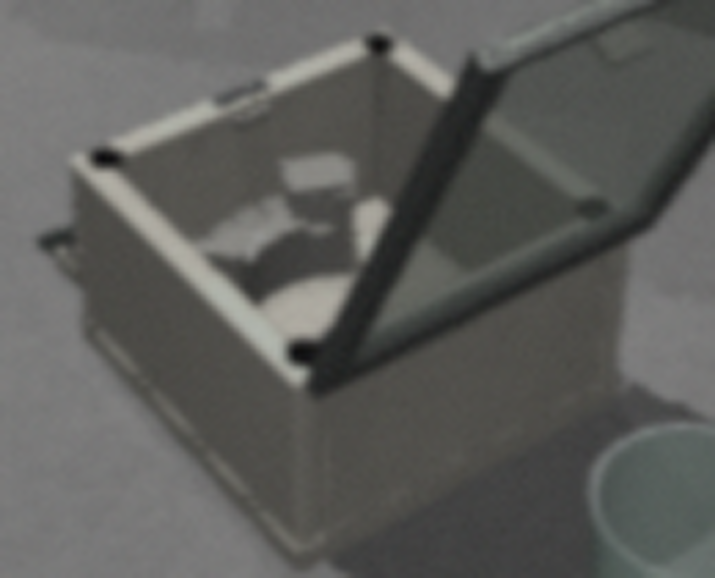

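```bash
cat > fit2.py <<'E'
from h import *
a=lambda u,v:(235+(u+.5)/7-.5,145+(v+.5)/7-.5)
c=lambda u,v:(270+(u+.5)/5.5-.5,190+(v+.5)/5.5-.5)
h=.082
S=[("top",(h,h,.111),a(140,70)),("top",(h,-h,.111),a(494,97)),("top",(-h,-h,.111),a(466,446)),("top",(-h,h,.111),a(110,424)),
("top",(0,0,.014),a(318,290)),("top",(0,-.130,.06),a(592,297)),
("scene",(-h,-h,.111),c(378,44)),("scene",(h,-h,.111),c(106,158)),("scene",(h,h,.111),c(303,352)),("scene",(-h,h,.111),c(593,207))]
for nm in("top","scene",""):
  p,r=fit([s for s in S if nm in s[0]],[.57,.12,0]);print(nm,p[:2],np.degrees(p[2]));print(r.round(1).tolist())
np.save("sp.npy",p)
E
python3 fit2.py; python3 -m crank '[6,-0.2,-0.2,5,0.003,-0.006,-0.007, 6,-0.2,-0.2,10,0.003,-0.006,-0.007, 6,-0.2,-0.2,12.0,0.003,-0.006,-0.007, 6,-0.2,-0.2,12.0,0.003,-0.006,-0.007]' 20; python3 - <<'E'
from h import *
car=np.load("car.npy")
go([car[0],car[1],.078],down(122.6))
im=cams.read_camera("scene")[:,:,::-1]
cv2.imwrite("pics/s4z.png",cv2.resize(im[90:215,220:340],None,fx=4.7,fy=4.7,interpolation=cv2.INTER_CUBIC))
im=cams.read_camera("top")[:,:,::-1]
cv2.imwrite("pics/t4z.png",cv2.resize(im[180:280,370:490],None,fx=4.7,fy=4.7,interpolation=cv2.INTER_CUBIC))
E
```

```text
top [0.57423161 0.1194461 ] -2.683219451773259
[[-1.6, -1.9], [1.5, -1.5], [1.1, 2.0], [-2.5, 0.9], [-0.4, -0.0], [0.7, 0.1]]
scene [0.57245024 0.11842296] -1.7469205700416472
[[0.2, -2.1], [-3.2, -0.5], [-0.2, 1.8], [3.1, -0.2]]
 [0.573141   0.11909205] -1.9121100030392004
[[-1.9, -1.2], [1.2, -1.5], [1.6, 2.0], [-2.1, 1.6], [-0.3, 0.3], [0.9, -0.1], [0.2, -1.9], [-3.2, -0.4], [-0.4, 2.1], [3.1, 0.1]]
time: 5.65
eef_pos: [0.4272, -0.3323, 0.1268]
tcp_rot: [-179.9, -0.3, 122.6]
force: [-0.8, 0.0, 0.8]
grip_width: 0.0602
t 5.65 eef [ 0.4272 -0.3323  0.1268] rpy [-179.9    -0.27  122.62] F [-0.8  0.   0.8] w 60.2 j [-45.  29. 107.  -0.  44. -77.]
shift cm [-0.02  0.04  4.88] rot [-0.002 -0.005  0.   ] deg 0.3
```

View pics/s4z.png

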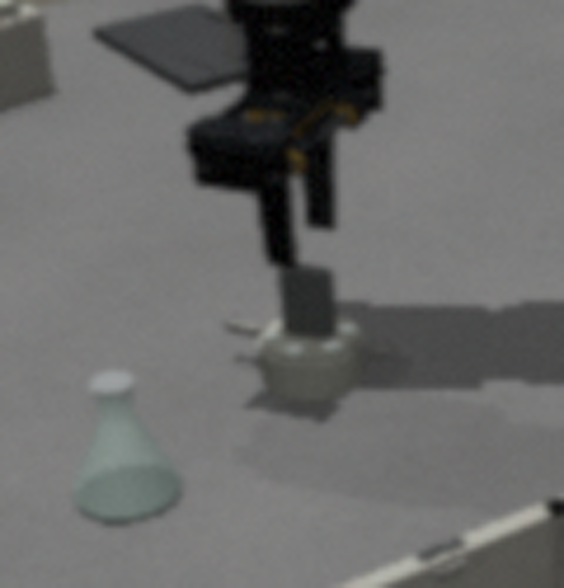

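View pics/t4z.png

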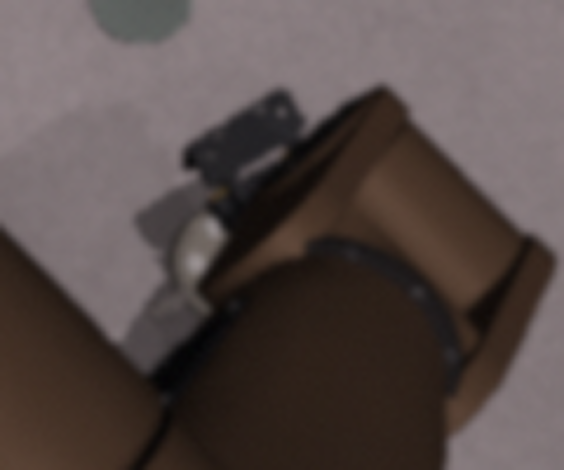

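```bash
sed -i 's/^h=.082/h=.076/; s/(0,-.130,.06),/(0,-.130,.06),/' fit2.py; python3 fit2.py;  python3 -m crank '[6,0,0,2,-0.002,-0.005,0, 6,0,0,4,-0.002,-0.005,0, 6,0,0,4.9,-0.002,-0.005,0, 6,0,0,4.9,-0.002,-0.005,0, 6,0,0,4.9,-0.002,-0.005,0]' 20; python3 -m crank '[0.5,0,0,0,0,0,0, 0.5,0,0,0,0,0,0, 0.5,0,0,0,0,0,0, 0.5,0,0,0,0,0,0, 0.5,0,0,0,0,0,0]' 25; python3 - <<'E'
from h import *
car=np.load("car.npy")
go([car[0],car[1],.20],down(122.6))
E
```

```text
top [0.57381647 0.11873719] -2.2442272676962545
[[0.2, 0.5], [-0.6, 0.2], [-0.3, -0.2], [0.1, -0.6], [-0.2, 0.1], [1.0, -0.1]]
scene [0.57367582 0.12003339] -2.129480435507288
[[0.0, 0.1], [0.2, 0.1], [0.1, -0.2], [-0.4, 0.2]]
 [0.57359841 0.11931085] -2.1578316292588213
[[-0.1, 0.6], [-0.8, 0.3], [-0.4, -0.1], [-0.1, -0.5], [-0.4, 0.2], [0.8, -0.1], [-0.1, 0.0], [0.1, -0.0], [-0.1, -0.4], [-0.6, 0.0]]
time: 6.25
eef_pos: [0.4283, -0.3341, 0.0824]
tcp_rot: [179.9, 0.5, 122.7]
force: [0.1, 0.2, 0.3]
grip_width: 0.06
time: 6.75
eef_pos: [0.4279, -0.3337, 0.0815]
tcp_rot: [179.9, 0.5, 122.7]
force: [-0.2, 0.3, -0.8]
grip_width: 0.0252
t 6.75 eef [ 0.4279 -0.3337  0.0815] rpy [179.92   0.47 122.67] F [-0.2  0.3 -0.8] w 25.2 j [-45.  33. 109.  -0.  37. -78.]
shift cm [  0.07   0.06 -11.86] rot [0.001 0.008 0.001] deg 0.5
```

```bash
python3 -m crank '[0.5,0,0,0.3,0,0,0, 0.5,0,0,0.3,0,0,0, 0.5,0,0,0.3,0,0,0, 0.5,0,0,0.3,0,0,0, 0.5,0,0,0.3,0,0,0]' 25; python3 - <<'E'
from h import *
car=np.load("car.npy")
go([car[0],car[1],.22],down(122.6))
E
```

```text
time: 7.25
eef_pos: [0.4278, -0.3337, 0.0782]
tcp_rot: [179.9, 0.4, 122.7]
force: [0.5, -0.1, -2.2]
grip_width: 0.0137
t 7.25 eef [ 0.4278 -0.3337  0.0782] rpy [179.93   0.45 122.67] F [ 0.5 -0.1 -2.2] w 13.7 j [-45.  34. 110.  -0.  36. -78.]
shift cm [  0.04   0.06 -14.18] rot [0.001 0.008 0.001] deg 0.5
```

```bash
python3 -m crank '[0.5,0,0,-1,0,0,0, 0.5,0,0,-5,0,0,0, 0.5,0,0,-10,0,0,0, 0.5,0,0,-14.2,0,0,0, 0.5,0,0,-14.2,0,0,0]' 30; python3 - <<'E'
from h import *
yd=np.degrees(sp[2]); print(yd)
go([sp[0],sp[1],.225],down(yd+44))
for n in("top","scene"):
    im=cams.read_camera(n)[:,:,::-1];cv2.imwrite(f"pics/{n}5.png",im)
cv2.imwrite("pics/s5z.png",cv2.resize(im[60:215,220:340],None,fx=3.8,fy=3.8,interpolation=cv2.INTER_CUBIC))
E
```

```text
time: 7.75
eef_pos: [0.4284, -0.334, 0.2264]
tcp_rot: [179.8, 1.0, 122.7]
force: [-0.2, -0.3, -4.0]
grip_width: 0.0136
-2.1578316292588213
t 7.75 eef [ 0.4284 -0.334   0.2264] rpy [179.8    1.01 122.68] F [-0.2 -0.3 -4. ] w 13.6 j [-45.  22. 102.  -0.  55. -78.]
shift cm [30.32 36.7  -0.26] rot [0.015 0.012 1.411] deg 80.8
```

View pics/s5z.png

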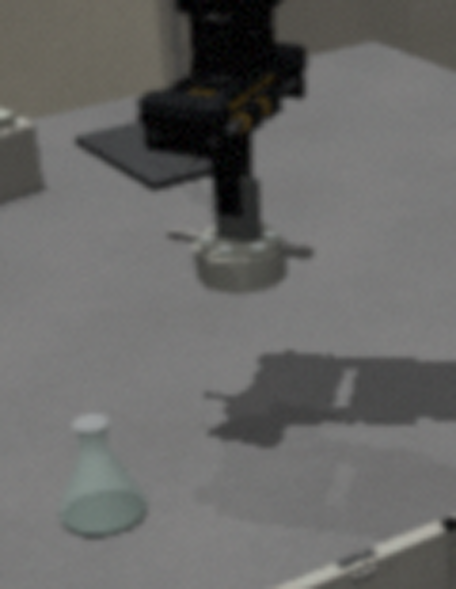

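```bash
python3 - <<'E'
import cv2
im=cv2.imread("pics/scene5.png");cv2.imwrite("pics/s5y.png",cv2.resize(im[100:145,255:310],None,fx=12,fy=12,interpolation=cv2.INTER_CUBIC))
im=cv2.imread("pics/top5.png");cv2.imwrite("pics/t5y.png",cv2.resize(im[190:270,380:470],None,fx=7,fy=7,interpolation=cv2.INTER_CUBIC))
from h import *
s,e,r=state()
z0=e[2]-.078
for dx in (-.006,0,.006):
  P=[e[0]+dx*np.cos(np.radians(122.6)),e[1]+dx*np.sin(np.radians(122.6)),np.radians(-57.4)]
  X=np.array([(.068,0,.03),(-.068,0,.03),(.02,0,.09),(-.02,0,.09),(.02,-.007,.09),(-.02,-.007,.09)])+[0,0,z0]
  print(dx,((proj("scene",T(P,X))-[255,100]+.5)*12).round(0).tolist())
E
```

```text
-0.006 [[94.0, 256.0], [538.0, 320.0], [229.0, 71.0], [363.0, 88.0], [240.0, 62.0], [374.0, 79.0]]
0 [[113.0, 259.0], [558.0, 323.0], [249.0, 74.0], [383.0, 91.0], [260.0, 65.0], [394.0, 82.0]]
0.006 [[132.0, 262.0], [578.0, 326.0], [269.0, 76.0], [403.0, 94.0], [280.0, 67.0], [414.0, 85.0]]
```

View pics/s5y.png

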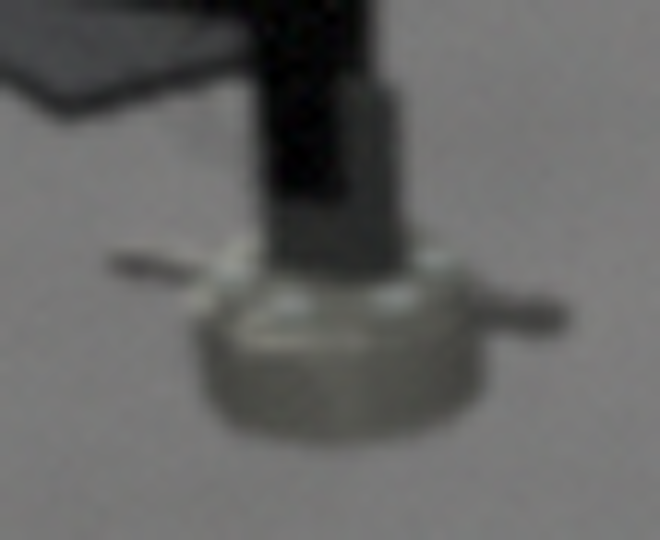

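View pics/t5y.png

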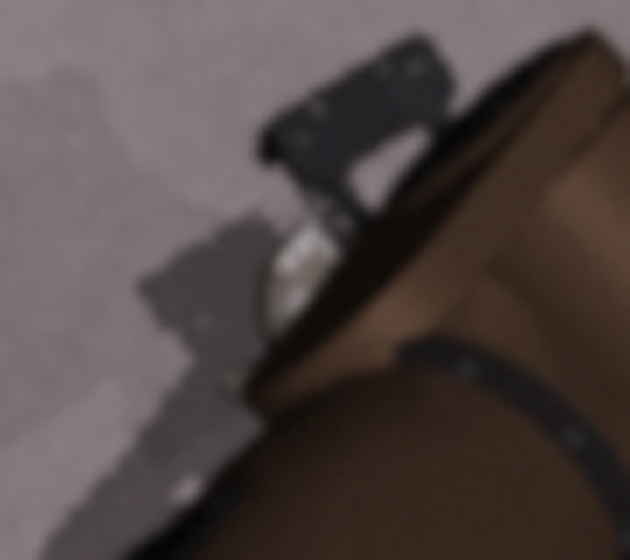

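```bash
python3 -m crank '[0.5,30.3,36.7,-0.3,0.015,0.012,1.411, 0.5,30.3,36.7,-0.3,0.015,0.012,1.411, 0.5,30.3,36.7,-0.3,0.015,0.012,1.411, 0.5,30.3,36.7,-0.3,0.015,0.012,1.411, 0.5,30.3,36.7,-0.3,0.015,0.012,1.411]' 30; python3 - <<'E'
from h import *
yd=np.degrees(sp[2])
go([sp[0],sp[1],.225],down(yd+44))
E
```

```text
time: 8.35
eef_pos: [0.4964, -0.1165, 0.2192]
tcp_rot: [-179.7, 0.1, 83.6]
force: [1.1, 0.2, -3.3]
grip_width: 0.0137
t 8.35 eef [ 0.4964 -0.1165  0.2192] rpy [-1.7969e+02  1.0000e-01  8.3610e+01] F [ 1.1  0.2 -3.3] w 13.7 j [-21.  20. 106.  -0.  54. -14.]
shift cm [24.3   5.05 -0.64] rot [-0.005  0.004  0.729] deg 41.8
```

```bash
python3 -m crank '[0.5,24.3,5.05,-0.64,-0.005,0.004,0.729, 0.5,24.3,5.05,-0.64,-0.005,0.004,0.729, 0.5,24.3,5.05,-0.64,-0.005,0.004,0.729, 0.5,24.3,5.05,-0.64,-0.005,0.004,0.729, 0.5,24.3,5.05,-0.64,-0.005,0.004,0.729]' 30; python3 - <<'E'
from h import *
yd=np.degrees(sp[2])
go([sp[0],sp[1],.225],down(yd+44))
E
```

```text
time: 8.85
eef_pos: [0.5661, 0.0996, 0.2242]
tcp_rot: [180.0, 0.1, 44.5]
force: [1.3, 0.0, -2.5]
grip_width: 0.0138
t 8.85 eef [0.5661 0.0996 0.2242] rpy [1.7996e+02 5.0000e-02 4.4510e+01] F [ 1.3  0.  -2.5] w 13.8 j [ 3. 25. 97. -0. 58. 49.]
shift cm [ 1.91 -0.88 -0.08] rot [0.001 0.001 0.047] deg 2.7
```

```bash
python3 -m crank '[0.5,0,0,0,0,0,0, 0.5,0,0,0,0,0,0]' 30; python3 - <<'E'
from h import *
yd=np.degrees(sp[2])
go([sp[0],sp[1],.225],down(yd+44))
for n in("top","scene"):
    im=cams.read_camera(n)[:,:,::-1];cv2.imwrite(f"pics/{n}6.png",im)
    x0,y0=(230,130) if n=="top" else (260,130)
    cv2.imwrite(f"pics/z6{n}.png",cv2.resize(im[y0:y0+130,x0:x0+140],None,fx=4.5,fy=4.5,interpolation=cv2.INTER_CUBIC))
E
```

```text
time: 9.05
eef_pos: [0.5658, 0.0987, 0.2241]
tcp_rot: [180.0, 0.1, 45.0]
force: [0.2, -0.5, -3.1]
grip_width: 0.014
t 9.05 eef [0.5658 0.0987 0.2241] rpy [1.7996e+02 6.0000e-02 4.5020e+01] F [ 0.2 -0.5 -3.1] w 14.0 j [ 3. 25. 97. -0. 58. 48.]
shift cm [ 2.01 -0.91 -0.09] rot [0.001 0.001 0.056] deg 3.2
```

View pics/z6top.png

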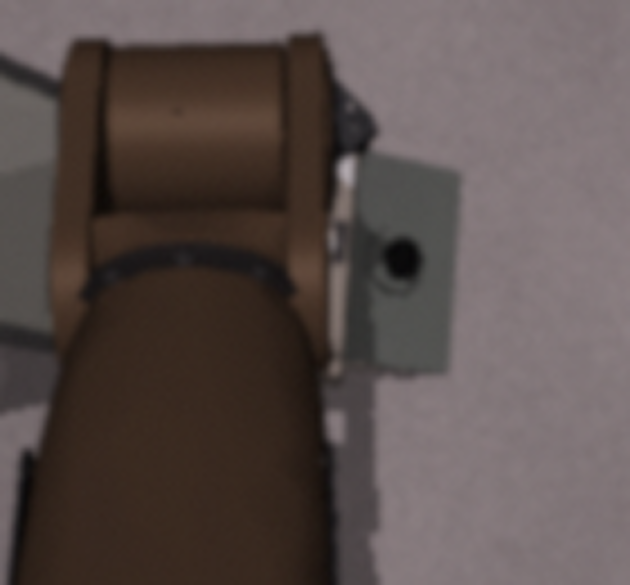

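View pics/z6scene.png

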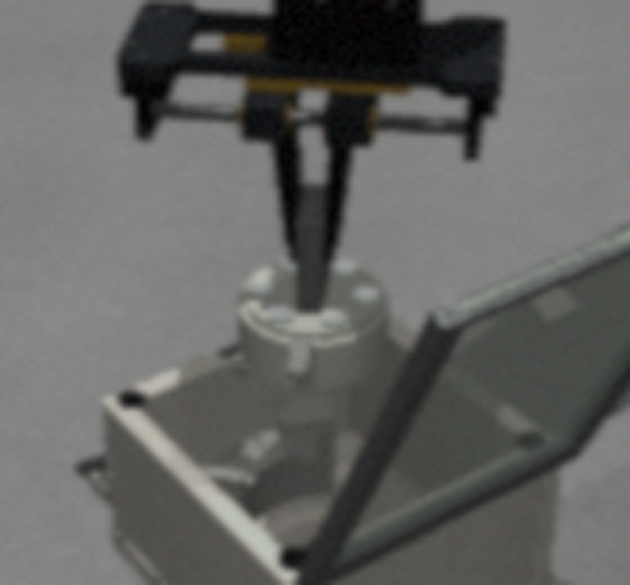

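```bash
python3 - <<'E'
from h import *
def back(n,uv,z):
    m=M[n];d=np.array(m["R"]).T@np.linalg.inv(m["intrinsics"])@[uv[0],uv[1],1];C=-np.array(m["R"]).T@m["t"]
    return C+d*(z-C[2])/d[2]
for z in(.35,.45,.55):
    for u in((55,250),(330,250),(90,50)): print(z,u,back("top",(230+u[0]/4.5,130+u[1]/4.5),z)-[*sp[:2],0])
yd=np.degrees(sp[2])
go([sp[0],sp[1],.18],down(yd+44))
E
```

```text
0.35 (55, 250) [-0.05038533  0.06811944  0.35      ]
0.35 (330, 250) [-0.04534326 -0.08346456  0.35      ]
0.35 (90, 50) [0.06305855 0.05433266 0.35      ]
0.45 (55, 250) [-0.06479064  0.05241255  0.45      ]
0.45 (330, 250) [-0.06020369 -0.08548875  0.45      ]
0.45 (90, 50) [0.03841325 0.03987024 0.45      ]
0.55 (55, 250) [-0.07919595  0.03670567  0.55      ]
0.55 (330, 250) [-0.07506413 -0.08751294  0.55      ]
0.55 (90, 50) [0.01376795 0.02540781 0.55      ]
t 9.15 eef [0.5659 0.0971 0.2249] rpy [1.7992e+02 2.0000e-02 4.4900e+01] F [ 0.1  0.3 -1.6] w 13.8 j [ 3. 25. 97. -0. 58. 48.]
shift cm [ 2.11 -1.03  4.49] rot [0.001 0.    0.053] deg 3.1
```

```bash
cat >> h.py <<'E'
def dock(z,rel,off=.001):
    yd=np.degrees(sp[2])+rel; R=down(yd); return np.array([sp[0],sp[1],z])-off*R.apply([1,0,0]),R
E
python3 -c "
from h import *
go(*dock(.215,40))"
```

```text
t 9.15 eef [0.5659 0.0971 0.2249] rpy [1.7992e+02 2.0000e-02 4.4900e+01] F [ 0.1  0.3 -1.6] w 13.8 j [ 3. 25. 97. -0. 58. 48.]
shift cm [ 2.01 -1.04  0.99] rot [0.001 0.    0.123] deg 7.1
```

```bash
python3 -m crank '[0.5,2,-1.05,1,0,0,0.123, 0.5,2,-1.05,1,0,0,0.123, 0.5,2,-1.05,1,0,0,0.123, 0.5,2,-1.05,1,0,0,0.123, 0.5,2,-1.05,1,0,0,0.123]' 30; python3 - <<'E'
from h import *
go(*dock(.15,40))
im=cams.read_camera("scene")[:,:,::-1]
cv2.imwrite(f"pics/z7.png",cv2.resize(im[150:280,260:400],None,fx=4.5,fy=4.5,interpolation=cv2.INTER_CUBIC))
s,e,r=state();P=[e[0],e[1],np.radians(s["tcp_rot"][2])]
X=np.array([(.068,0,.03),(-.068,0,.03),(.02,0,.09),(-.02,0,.09),(0,0,.09)])+[0,0,e[2]-.078]
print(((proj("scene",T(P,X))-[260,150]+.5)*4.5).round(0).tolist())
E
```

```text
time: 9.65
eef_pos: [0.5733, 0.1185, 0.2163]
tcp_rot: [179.8, -0.1, 37.8]
force: [-0.4, 0.3, -2.8]
grip_width: 0.0139
t 9.65 eef [0.5733 0.1185 0.2163] rpy [ 1.7984e+02 -1.2000e-01  3.7810e+01] F [-0.4  0.3 -2.8] w 13.9 j [ 5. 26. 96. -0. 58. 57.]
shift cm [-0.04 -0.06  6.63] rot [ 0.003 -0.002 -0.001] deg 0.2
[[294.0, 321.0], [356.0, 172.0], [318.0, 165.0], [337.0, 124.0], [327.0, 144.0]]
```

View pics/z7.png

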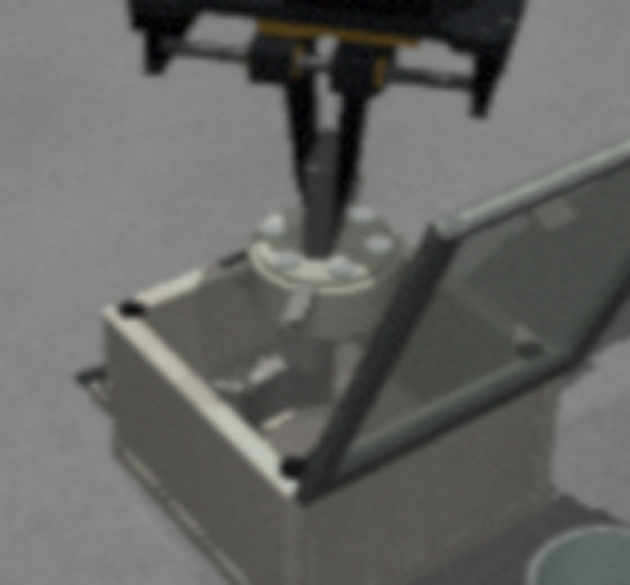

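```bash
python3 -m crank '[0.5,0,-0.05,3,0.003,-0.002,0, 0.5,0,-0.05,5,0.003,-0.002,0, 0.5,0,-0.05,6.6,0.003,-0.002,0, 0.5,0,-0.05,6.6,0.003,-0.002,0, 0.5,0,-0.05,6.6,0.003,-0.002,0]' 30; python3 -c "
from h import *
go(*dock(.115,40))"
```

```text
time: 10.2
eef_pos: [0.5735, 0.1195, 0.1506]
tcp_rot: [-180.0, -0.0, 37.8]
force: [-0.6, 0.1, -1.7]
grip_width: 0.0139
t 10.2 eef [0.5735 0.1195 0.1506] rpy [-1.7998e+02 -1.0000e-02  3.7790e+01] F [-0.6  0.1 -1.7] w 13.9 j [  5.  30. 100.   0.  50.  57.]
shift cm [-0.1   0.02  3.56] rot [-0.    -0.    -0.001] deg 0.1
```

```bash
python3 -m crank '[0.5,-0.1,0,0.9,0,0,0, 0.5,-0.1,0,1.8,0,0,0, 0.5,-0.1,0,2.7,0,0,0, 0.5,-0.1,0,3.5,0,0,0, 0.5,-0.1,0,3.5,0,0,0]' 30; python3 -c "
from h import *
go(*dock(.101,40))"
```

```text
time: 10.7
eef_pos: [0.5719, 0.119, 0.1137]
tcp_rot: [-179.9, 0.1, 37.8]
force: [0.1, -0.3, -2.3]
grip_width: 0.0139
t 10.7 eef [0.5719 0.119  0.1137] rpy [-1.7991e+02  1.1000e-01  3.7790e+01] F [ 0.1 -0.3 -2.3] w 13.9 j [  5.  33. 102.   0.  45.  57.]
shift cm [0.05 0.08 1.27] rot [-0.002  0.002 -0.001] deg 0.1
```

```bash
python3 -m crank '[0.5,0.05,0.05,0.2,0,0,0, 0.5,0.05,0.05,0.4,0,0,0, 0.5,0.05,0.05,0.6,0,0,0, 0.5,0.05,0.05,0.8,0,0,0, 0.5,0.05,0.05,0.8,0,0,0]' 30; python3 -c "
from h import *
go(*dock(.101,40))"
```

```text
time: 11.2
eef_pos: [0.5731, 0.119, 0.1069]
tcp_rot: [-180.0, 0.0, 37.8]
force: [-0.4, -0.0, -2.4]
grip_width: 0.0141
t 11.2 eef [0.5731 0.119  0.1069] rpy [-1.7997e+02  1.0000e-02  3.7790e+01] F [-0.4 -0.  -2.4] w 14.1 j [  5.  34. 102.   0.  44.  57.]
shift cm [-0.04  0.01  0.59] rot [-0.001  0.    -0.001] deg 0.1
```

Continue down gently until contact shows.

```bash
python3 -m crank '[0.5,-0.04,0,0.1,0,0,0, 0.5,-0.04,0,0.2,0,0,0, 0.5,-0.04,0,0.3,0,0,0, 0.5,-0.04,0,0.3,0,0,0]' 30; python3 -m crank '[0.5,0,0,0.1,0,0,0, 0.5,0,0,0.2,0,0,0, 0.5,0,0,0.2,0,0,0]' 30; python3 -c "
from h import *
go(*dock(.101,40))"
```

```text
time: 11.6
eef_pos: [0.5728, 0.1187, 0.104]
tcp_rot: [-180.0, 0.0, 37.8]
force: [-0.1, 1.0, -2.2]
grip_width: 0.0139
time: 11.9
eef_pos: [0.5728, 0.1187, 0.1019]
tcp_rot: [-180.0, 0.0, 37.8]
force: [-0.4, 0.7, -2.4]
grip_width: 0.0138
t 11.9 eef [0.5728 0.1187 0.1019] rpy [-1.7997e+02  1.0000e-02  3.7790e+01] F [-0.4  0.7 -2.4] w 13.8 j [  5.  34. 102.   0.  44.  57.]
shift cm [0.   0.   0.09] rot [-0.001  0.    -0.001] deg 0.1
```

```bash
python3 -m crank '[0.5,0,0,0.1,0,0,0, 0.5,0,0,0.2,0,0,0, 0.5,0,0,0.2,0,0,0]' 30; python3 -c "
from h import *
go(*dock(.101,40))
im=cams.read_camera('scene')[:,:,::-1]
cv2.imwrite('pics/z8.png',cv2.resize(im[150:280,260:400],None,fx=4.5,fy=4.5,interpolation=cv2.INTER_CUBIC))
"
```

```text
time: 12.2
eef_pos: [0.5728, 0.1187, 0.0999]
tcp_rot: [-180.0, 0.0, 37.8]
force: [0.2, -0.2, -2.4]
grip_width: 0.0137
t 12.2 eef [0.5728 0.1187 0.0999] rpy [-1.7997e+02  1.0000e-02  3.7780e+01] F [ 0.2 -0.2 -2.4] w 13.7 j [  5.  34. 102.   0.  43.  57.]
shift cm [ 0.    0.   -0.11] rot [-0.001  0.    -0.001] deg 0.1
```

View pics/z8.png

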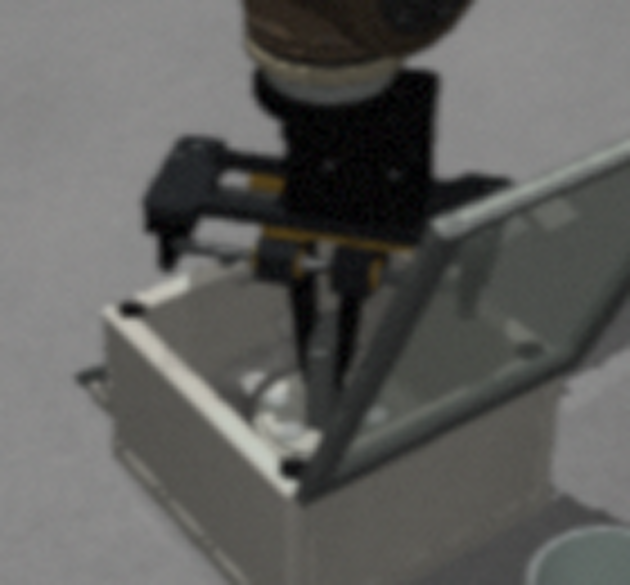

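```bash
python3 -m crank '[0.5,0,0,0.1,0,0,0, 0.5,0,0,0.2,0,0,0, 0.5,0,0,0.2,0,0,0]' 30; python3 -m crank '[0.5,0,0,0.1,0,0,0, 0.5,0,0,0.1,0,0,0, 0.5,0,0,0.1,0,0,0]' 30
```

```text
time: 12.55
eef_pos: [0.5728, 0.1187, 0.0979]
tcp_rot: [-180.0, 0.0, 37.8]
force: [-0.3, 0.0, -2.3]
grip_width: 0.0141
time: 12.85
eef_pos: [0.5728, 0.1187, 0.0971]
tcp_rot: [-180.0, 0.0, 37.8]
force: [0.2, -0.1, -2.7]
grip_width: 0.0139
```

```bash
python3 - <<'E'
from h import *
def rect(src,n,z,name):
    im=cv2.imread(src); N=560; half=.085
    # dst pixel: up=+x, left=+y ; spinner frame
    c=np.array([(half,half),(half,-half),(-half,-half),(-half,half)])
    u=proj(n,T(sp,np.c_[c,np.full(4,z)])).astype(np.float32)
    H=cv2.getPerspectiveTransform(u,np.float32([(0,0),(N,0),(N,N),(0,N)]))
    o=cv2.warpPerspective(im,H,(N,N),flags=cv2.INTER_CUBIC)
    o=cv2.convertScaleAbs(o,alpha=1.3,beta=-60)
    for a in range(0,360,15):
        t=np.radians(a);p=lambda r:(int(N/2-r*np.sin(t)/half*N/2),int(N/2-r*np.cos(t)/half*N/2))
        cv2.line(o,p(.074),p(.08),(0,0,255) if a%45 else (0,255,0),1)
    for r in(.04,.068): cv2.circle(o,(N//2,N//2),int(r/half*N/2),(0,200,255),1)
    cv2.imwrite(name,o)
rect("pics/top3.png","top",.067,"pics/r67.png")
rect("pics/top3.png","top",.049,"pics/r49.png")
E
```

```text
(no output)
```

View pics/r67.png

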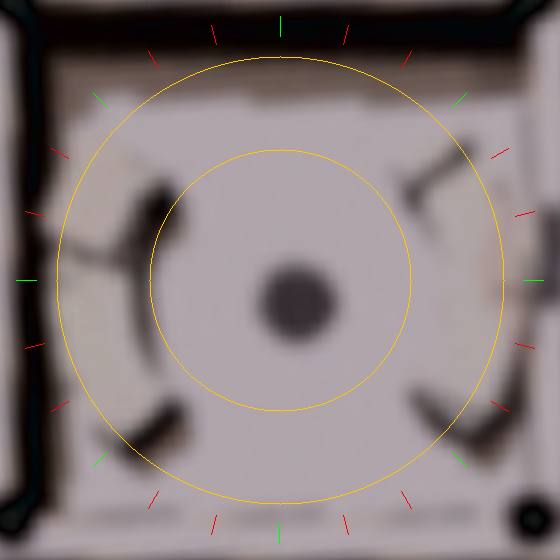

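View pics/r49.png

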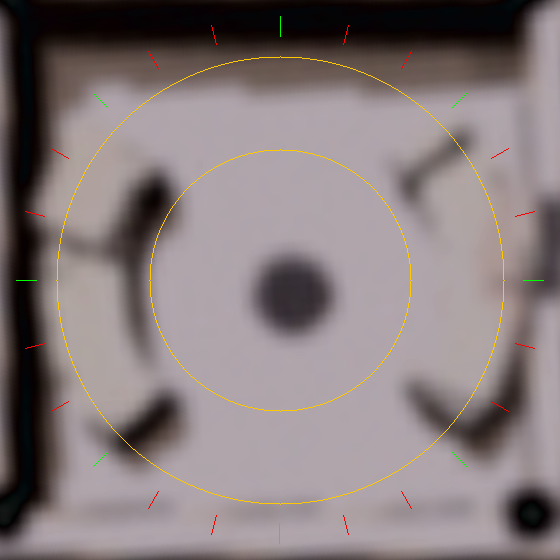

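```bash
python3 - <<'E'
from h import *
im=cv2.imread("pics/scene3.png")
x0,y0,w,h=290,205,70,60; f=10
o=cv2.resize(im[y0:y0+h,x0:x0+w],None,fx=f,fy=f,interpolation=cv2.INTER_CUBIC)
o=cv2.convertScaleAbs(o,alpha=1.6,beta=-40); o2=o.copy()
def arc(z,r,a0,a1,col):
    t=np.radians(np.arange(a0,a1+1));u=(proj("scene",T(sp,np.c_[r*np.cos(t),r*np.sin(t),np.full(len(t),z)]))-[x0,y0]+.5)*f
    cv2.polylines(o2,[u.astype(int)],False,col,1)
def tick(a,z,col,r0=.042,r1=.07):
    t=np.radians(a);u=(proj("scene",T(sp,[(r*np.cos(t),r*np.sin(t),z) for r in(r0,r1)]))-[x0,y0]+.5)*f
    cv2.line(o2,tuple(int(v) for v in u[0]),tuple(int(v) for v in u[1]),col,1);cv2.putText(o2,str(a),tuple(int(v) for v in u[1]),0,.4,col,1)
for a in range(-150,-30,15): tick(a,.067,(0,0,255))
for r in(.042,.07): arc(.049,r,-150,-40,(0,255,0))
for r in(.042,.07): arc(.067,r,-150,-40,(0,0,255))
cv2.imwrite("pics/sc_a.png",o);cv2.imwrite("pics/sc_b.png",o2)
E
```

```text
(no output)
```

View pics/sc_a.png

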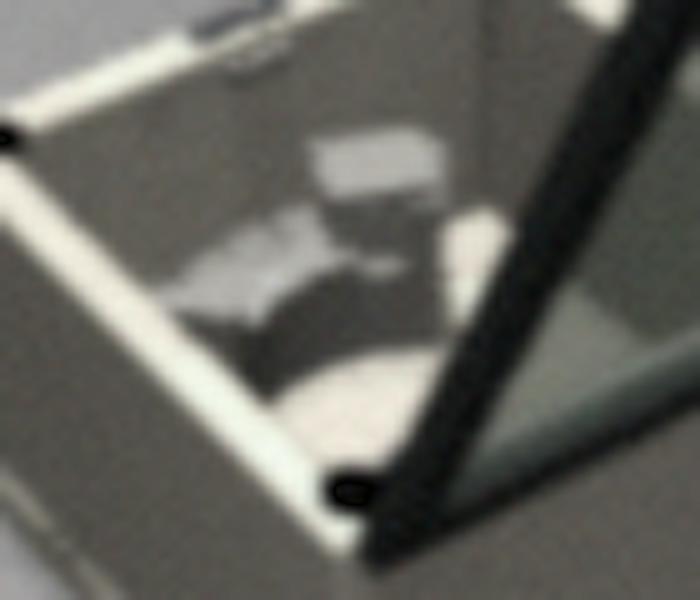

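View pics/sc_b.png

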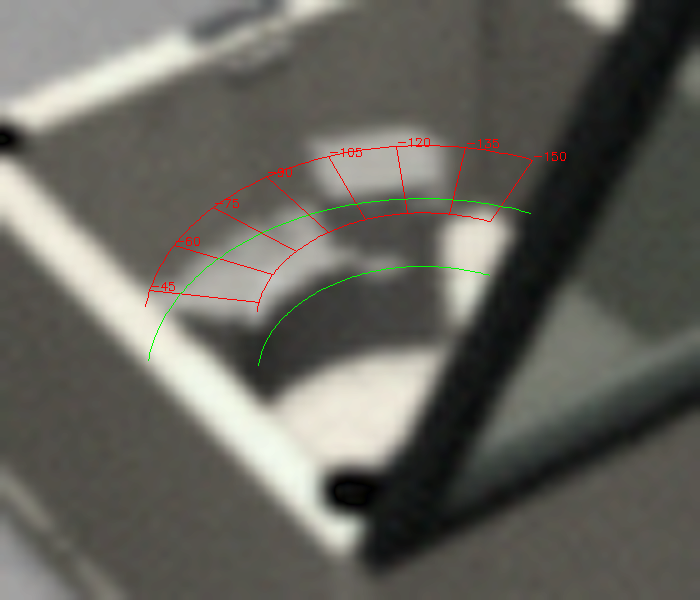

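```bash
python3 -m crank '[0.5,0,0,-1,0,0,0, 0.5,0,0,-2,0,0,0, 0.5,0,0,-3.5,0,0,0, 0.5,0,0,-5.3,0,0,0, 0.5,0,0,-5.3,0,0,0]' 30; python3 -c "
from h import *
go(*dock(.15,103))"
```

```text
time: 13.35
eef_pos: [0.5739, 0.1189, 0.153]
tcp_rot: [179.9, -0.2, 37.8]
force: [0.4, -0.1, -2.4]
grip_width: 0.014
t 13.35 eef [0.5739 0.1189 0.153 ] rpy [179.88  -0.23  37.79] F [ 0.4 -0.1 -2.4] w 14.0 j [  5.  30. 100.   0.  50.  57.]
shift cm [-0.05  0.03  0.3 ] rot [ 0.004 -0.002 -1.1  ] deg 63.1
```

```bash
python3 -m crank '[0.5,0,0,0,0.004,-0.002,-1.1, 0.5,0,0,0,0.004,-0.002,-1.1, 0.5,0,0,0,0.004,-0.002,-1.1, 0.5,0,0,0,0.004,-0.002,-1.1, 0.5,0,0,0,0.004,-0.002,-1.1]' 30; python3 -c "
from h import *
go(*dock(.15,103))"
```

```text
time: 13.85
eef_pos: [0.5727, 0.1187, 0.1498]
tcp_rot: [-179.8, 0.0, 81.1]
force: [-0.3, 0.3, -2.9]
grip_width: 0.0141
t 13.85 eef [0.5727 0.1187 0.1498] rpy [-179.8     0.     81.12] F [-0.3  0.3 -2.9] w 14.1 j [  5.  30. 100.   0.  50.  14.]
shift cm [-0.02  0.12 -0.02] rot [-0.004 -0.001 -0.344] deg 19.7
```

```bash
python3 -m crank '[0.5,0,0.1,0,-0.004,0,-0.344, 0.5,0,0.1,0,-0.004,0,-0.344, 0.5,0,0.1,0,-0.004,0,-0.344, 0.5,0,0.1,0,-0.004,0,-0.344, 0.5,0,0.1,0,-0.004,0,-0.344]' 30; python3 -c "
from h import *
go(*dock(.115,103))
im=cams.read_camera('scene')[:,:,::-1]
cv2.imwrite('pics/z9.png',cv2.resize(im[150:280,260:400],None,fx=4.5,fy=4.5,interpolation=cv2.INTER_CUBIC))
"
```

```text
time: 14.35
eef_pos: [0.5737, 0.1186, 0.1499]
tcp_rot: [180.0, -0.0, 100.4]
force: [0.5, -0.7, -2.1]
grip_width: 0.0135
t 14.35 eef [0.5737 0.1186 0.1499] rpy [ 1.7997e+02 -3.0000e-02  1.0037e+02] F [ 0.5 -0.7 -2.1] w 13.5 j [  5.  30. 100.   0.  49.  -5.]
shift cm [-0.03 -0.    3.49] rot [ 0.001 -0.    -0.008] deg 0.5
```

View pics/z9.png

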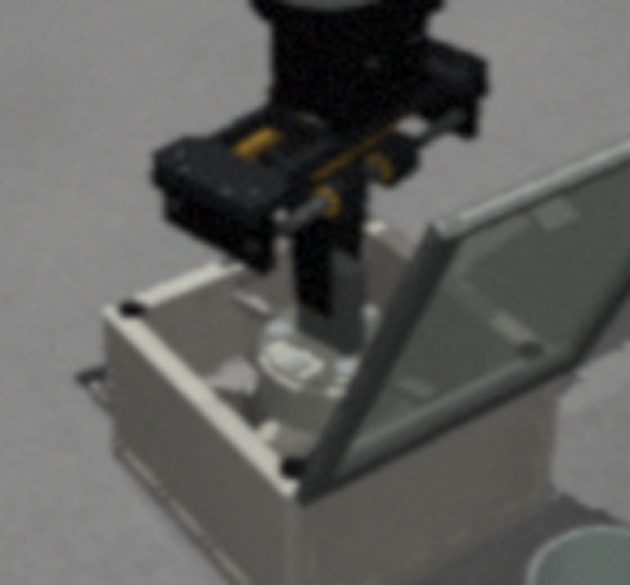

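```bash
python3 -m crank '[0.5,-0.03,0,1,0,0,0, 0.5,-0.03,0,2,0,0,0, 0.5,-0.03,0,3,0,0,0, 0.5,-0.03,0,3.8,0,0,0, 0.5,-0.03,0,3.8,0,0,0]' 30;python3 -m crank '[0.5,0,0,0.2,0,0,0, 0.5,0,0,0.4,0,0,0, 0.5,0,0,0.6,0,0,0, 0.5,0,0,0.6,0,0,0]' 30; python3 -c "
from h import *
go(*dock(.101,103))"
```

```text
time: 14.9
eef_pos: [0.5733, 0.1182, 0.1105]
tcp_rot: [-179.9, -0.0, 100.5]
force: [1.0, -0.6, -2.7]
grip_width: 0.0141
time: 15.3
eef_pos: [0.5739, 0.1183, 0.106]
tcp_rot: [180.0, -0.0, 100.5]
force: [0.1, -0.6, -2.1]
grip_width: 0.0137
t 15.3 eef [0.5739 0.1183 0.106 ] rpy [ 1.7996e+02 -2.0000e-02  1.0047e+02] F [ 0.1 -0.6 -2.1] w 13.7 j [  5.  34. 102.   0.  44.  -5.]
shift cm [ 0.01 -0.01  0.5 ] rot [ 0.001 -0.    -0.007] deg 0.4
```

```bash
python3 -m crank '[0.5,0,0,0.1,0,0,0, 0.5,0,0,0.2,0,0,0, 0.5,0,0,0.2,0,0,0]' 30;python3 -m crank '[0.5,0,0,0.1,0,0,0, 0.5,0,0,0.1,0,0,0, 0.5,0,0,0.1,0,0,0]' 30; python3 -m crank '[0.5,0,0,0.1,0,0,0, 0.5,0,0,0.1,0,0,0, 0.5,0,0,0.1,0,0,0]' 30
```

```text
time: 15.6
eef_pos: [0.5739, 0.1183, 0.104]
tcp_rot: [180.0, -0.0, 100.5]
force: [-1.1, -0.0, -2.8]
grip_width: 0.014
time: 15.9
eef_pos: [0.5739, 0.1183, 0.1031]
tcp_rot: [180.0, -0.0, 100.5]
force: [-0.0, -0.5, -2.4]
grip_width: 0.0138
time: 16.2
eef_pos: [0.5739, 0.1183, 0.102]
tcp_rot: [180.0, -0.0, 100.5]
force: [0.1, -0.6, -2.7]
grip_width: 0.0138
```

```bash
python3 -m crank '[0.5,0,0,0.1,0,0,0, 0.5,0,0,0.1,0,0,0, 0.5,0,0,0.1,0,0,0]' 30;python3 -c "
from h import *
go(*dock(.101,103))"
```

```text
time: 16.5
eef_pos: [0.574, 0.1185, 0.1014]
tcp_rot: [179.9, -0.0, 100.5]
force: [-1.9, 2.7, 4.4]
grip_width: 0.0134
t 16.5 eef [0.574  0.1185 0.1014] rpy [ 1.7992e+02 -3.0000e-02  1.0047e+02] F [-1.9  2.7  4.4] w 13.4 j [  5.  34. 102.   0.  43.  -5.]
shift cm [-0.01 -0.03  0.04] rot [ 0.001 -0.001 -0.006] deg 0.4
```

```bash
python3 -m crank '[0.5,0,0,-0.25,0,0,0, 0.5,0,0,-0.25,0,0,0.08, 0.5,0,0,-0.25,0,0,0.16, 0.5,0,0,-0.25,0,0,0.24, 0.5,0,0,-0.25,0,0,0.3]' 30;python3 -c "
from h import *
go(*dock(.1035,66));print(state()[0]['ft_torque'])"
```

```text
time: 17.0
eef_pos: [0.5739, 0.1181, 0.1033]
tcp_rot: [180.0, -0.0, 83.1]
force: [-0.4, 0.3, -2.3]
grip_width: 0.0139
t 17.0 eef [0.5739 0.1181 0.1033] rpy [ 1.7998e+02 -2.0000e-02  8.3100e+01] F [-0.4  0.3 -2.3] w 13.9 j [  5.  34. 102.   0.  44.  12.]
shift cm [ 0.02 -0.07 -0.02] rot [ 0.    -0.     0.336] deg 19.3
[-0.0208927  -0.12766587  0.04110043]
```

```bash
python3 -m crank '[0.5,0,-0.05,0,0,0,0.08, 0.5,0,-0.05,0,0,0,0.16, 0.5,0,-0.05,0,0,0,0.24, 0.5,0,-0.05,0,0,0,0.29, 0.5,0,-0.05,0,0,0,0.29]' 30;python3 -c "
from h import *
go(*dock(.1035,66));print(state()[0]['ft_torque'])
im=cams.read_camera('scene')[:,:,::-1]
cv2.imwrite('pics/z10.png',cv2.resize(im[150:280,260:400],None,fx=4.5,fy=4.5,interpolation=cv2.INTER_CUBIC))
"
```

```text
time: 17.5
eef_pos: [0.5734, 0.1182, 0.1034]
tcp_rot: [180.0, -0.0, 66.6]
force: [0.7, 0.4, -1.5]
grip_width: 0.0137
t 17.5 eef [0.5734 0.1182 0.1034] rpy [ 1.7999e+02 -3.0000e-02  6.6620e+01] F [ 0.7  0.4 -1.5] w 13.7 j [  5.  34. 102.   0.  44.  29.]
shift cm [ 0.01 -0.03 -0.01] rot [ 0.    -0.     0.049] deg 2.8
[-0.04506425 -0.07456849  0.03173636]
```

View pics/z10.png

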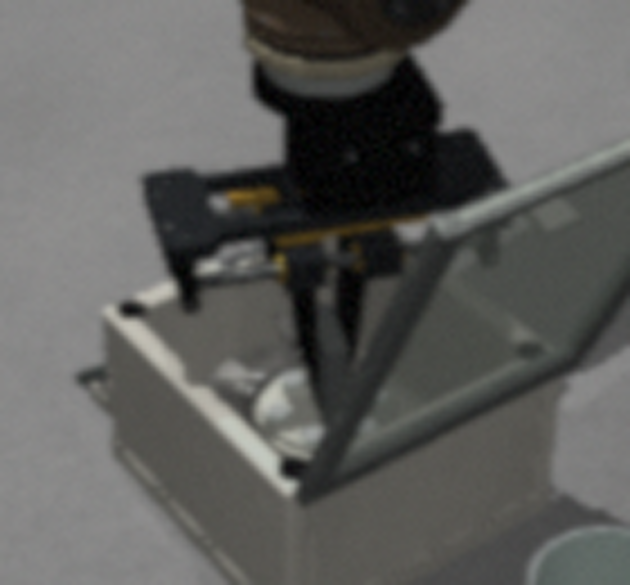

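```bash
T='python3 -c "
from h import *
s=state()[0];print(s[\"tcp_rot\"][2]-np.degrees(sp[2]),s[\"ft_torque\"].round(2),s[\"force\"].round(1))"'
python3 -m crank '[0.5,0,0,0,0,0,0.025, 0.5,0,0,0,0,0,0.05, 0.5,0,0,0,0,0,0.05]' 30; eval "$T"; python3 -m crank '[0.5,0,0,0,0,0,0.025, 0.5,0,0,0,0,0,0.05, 0.5,0,0,0,0,0,0.05]' 30; eval "$T"
```

```text
time: 17.85
eef_pos: [0.5729, 0.1186, 0.1034]
tcp_rot: [-180.0, -0.0, 63.8]
force: [-3.5, 2.5, -2.5]
grip_width: 0.0136
65.92675323037692 [0.4  0.49 0.24] [-3.5  2.5 -2.5]
time: 18.15
eef_pos: [0.5729, 0.1184, 0.1035]
tcp_rot: [-180.0, 0.0, 60.9]
force: [-4.5, 1.5, -2.0]
grip_width: 0.0147
63.07352660975046 [0.31 0.98 0.83] [-4.5  1.5 -2. ]
```

```bash
T='python3 -c "
from h import *
s=state()[0];print(s[\"tcp_rot\"][2]-np.degrees(sp[2]),s[\"ft_torque\"].round(2),s[\"force\"].round(1))"'
python3 -m crank '[0.5,0,0,0,0,0,-0.04, 0.5,0,0,0,0,0,-0.07, 0.5,0,0,0,0,0,-0.07]' 30; eval "$T"; python3 -m crank '[0.5,0,0,0.15,0,0,0, 0.5,0,0,0.25,0,0,0, 0.5,0,0,0.25,0,0,0]' 30; eval "$T"
```

```text
time: 18.45
eef_pos: [0.5738, 0.1182, 0.1036]
tcp_rot: [179.9, -0.1, 64.9]
force: [-2.0, 1.8, -3.4]
grip_width: 0.0139
67.09179764686628 [0.06 0.31 0.1 ] [-2.   1.8 -3.4]
time: 18.75
eef_pos: [0.5736, 0.1183, 0.101]
tcp_rot: [180.0, -0.1, 64.9]
force: [-1.2, 0.7, -2.8]
grip_width: 0.014
67.06520170878358 [0.01 0.11 0.04] [-1.2  0.7 -2.8]
```

```bash
T='python3 -c "
from h import *
s=state()[0];print(s[\"tcp_rot\"][2]-np.degrees(sp[2]),s[\"ft_torque\"].round(2),s[\"force\"].round(1))"'
python3 -m crank '[0.5,0,0,0.1,0,0,0, 0.5,0,0,0.2,0,0,0, 0.5,0,0,0.2,0,0,0]' 30; eval "$T"; python3 -m crank '[0.5,0,0,0.1,0,0,0, 0.5,0,0,0.2,0,0,0, 0.5,0,0,0.2,0,0,0]' 30; eval "$T"
```

```text
time: 19.05
eef_pos: [0.5736, 0.1183, 0.099]
tcp_rot: [180.0, -0.1, 64.9]
force: [-0.3, 0.8, -2.1]
grip_width: 0.0139
67.09752721645964 [-0.02 -0.04  0.02] [-0.3  0.8 -2.1]
time: 19.35
eef_pos: [0.5734, 0.1183, 0.0969]
tcp_rot: [180.0, -0.0, 64.9]
force: [-0.3, -0.7, -2.5]
grip_width: 0.0136
67.10261574858872 [-0.02 -0.08 -0.03] [-0.3 -0.7 -2.5]
```

Dropping into the notches. Floor is expected at TCP ≈ 0.0954.

```bash
python3 -m crank '[0.5,0,0,0.1,0,0,0, 0.5,0,0,0.1,0,0,0, 0.5,0,0,0.1,0,0,0]' 30; python3 -m crank '[0.5,0,0,0.1,0,0,0, 0.5,0,0,0.1,0,0,0, 0.5,0,0,0.1,0,0,0]' 30; python3 -c "
from h import *
im=cams.read_camera('scene')[:,:,::-1]
cv2.imwrite('pics/z11.png',cv2.resize(im[150:280,260:400],None,fx=4.5,fy=4.5,interpolation=cv2.INTER_CUBIC))
"
```

```text
time: 19.65
eef_pos: [0.5735, 0.1184, 0.0961]
tcp_rot: [180.0, -0.0, 64.9]
force: [0.5, -0.1, -2.4]
grip_width: 0.0137
time: 19.95
eef_pos: [0.5736, 0.1185, 0.0954]
tcp_rot: [179.9, -0.1, 65.0]
force: [0.4, 2.4, 2.5]
grip_width: 0.014
```

View pics/z11.png

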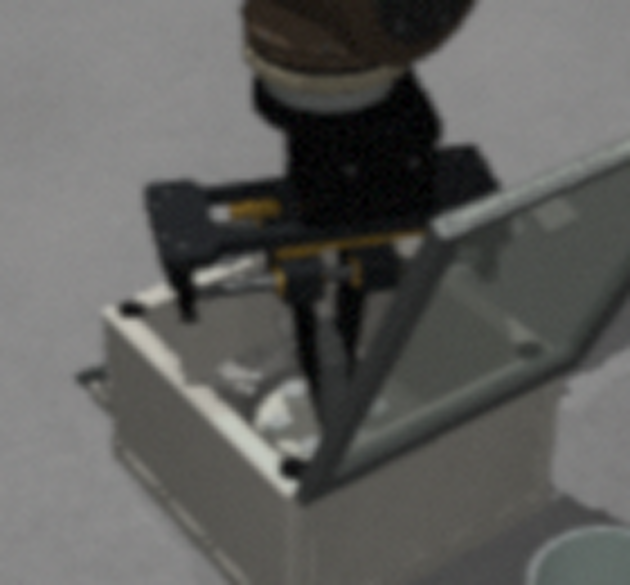

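```bash
python3 -m crank '[3,0,0,0,0,0,0, 3,0,0,0,0,0,0, 4,0,0,0,0,0,0, 4,0,0,0,0,0,0, 4,0,0,0,0,0,0]' 10; python3 -m crank '[4,0,0,-1,0,0,0, 4,0,0,-3,0,0,0, 4,0,0,-6,0,0,0, 4,0,0,-11,0,0,0, 4,0,0,-16,0,0,0]' 10; python3 -c "
from h import *
go([.45,-.2,.35],down(62))"
```

```text
time: 20.5
eef_pos: [0.5734, 0.1183, 0.095]
tcp_rot: [180.0, -0.0, 64.9]
force: [-0.4, -0.6, -0.1]
grip_width: 0.0396
time: 21.0
eef_pos: [0.5728, 0.1182, 0.2572]
tcp_rot: [-180.0, -0.0, 64.9]
force: [1.3, 0.5, 0.2]
grip_width: 0.04
t 21.0 eef [0.5728 0.1182 0.2572] rpy [-1.7998e+02 -2.0000e-02  6.4950e+01] F [1.3 0.5 0.2] w 40.0 j [ 5. 24. 93.  0. 63. 30.]
shift cm [-34.02   2.35  -9.29] rot [-0.    -0.     0.051] deg 2.9
```

Move clear and inspect.

```bash
python3 -m crank '[4,-34,2.3,-9.3,0,0,0, 4,-34,2.3,-9.3,0,0,0, 4,-34,2.3,-9.3,0,0,0, 4,-34,2.3,-9.3,0,0,0, 4,-34,2.3,-9.3,0,0,0]' 10; python3 -m crank '[4,-12,0,0,0,0,0, 4,-12,0,0,0,0,0, 4,-12,0,0,0,0,0, 4,-12,0,0,0,0,0]' 10; python3 - <<'E'
from h import *
go([.45,-.2,.35],down(62))
for n in("top","scene"):
    im=cams.read_camera(n)[:,:,::-1];cv2.imwrite(f"pics/{n}12.png",im)
    x0,y0,w,h=(190,130,150,110) if n=="top" else (260,160,140,130)
    cv2.imwrite(f"pics/z12{n}.png",cv2.resize(im[y0:y0+h,x0:x0+w],None,fx=5,fy=5,interpolation=cv2.INTER_CUBIC)[:600])
E
```

```text
time: 21.5
eef_pos: [0.4849, -0.1081, 0.3222]
tcp_rot: [179.9, -0.0, 65.0]
force: [0.7, -0.9, -0.6]
grip_width: 0.0399
time: 21.9
eef_pos: [0.4342, -0.2173, 0.3213]
tcp_rot: [179.9, -0.0, 64.7]
force: [0.2, 0.2, -0.0]
grip_width: 0.0401
t 21.9 eef [ 0.4342 -0.2173  0.3213] rpy [ 1.7993e+02 -2.0000e-02  6.4740e+01] F [ 0.2  0.2 -0. ] w 40.1 j [-34.  12. 101.   0.  67.  -9.]
shift cm [ 2.24  0.7  -2.86] rot [ 0.001 -0.     0.048] deg 2.7
```

View pics/z12top.png

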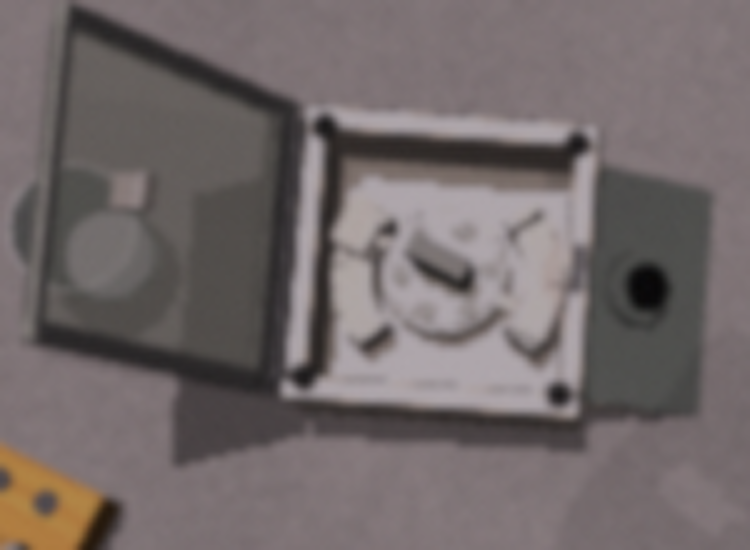

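View pics/z12scene.png

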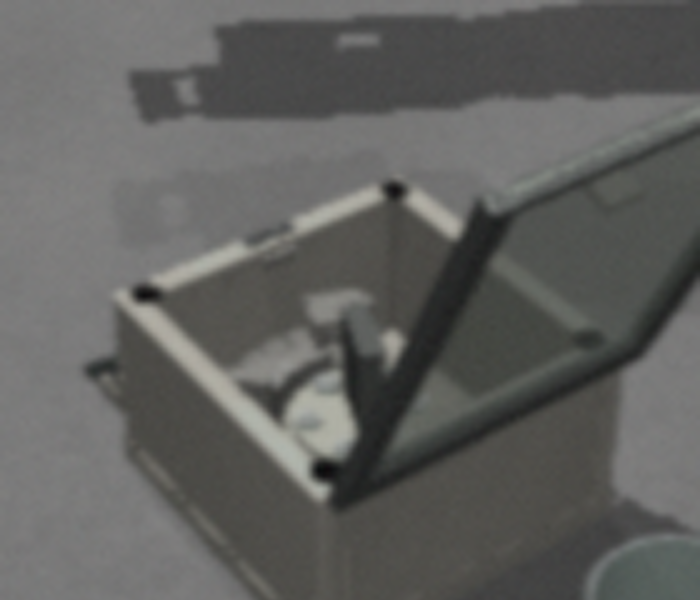

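View pics/scene12.png

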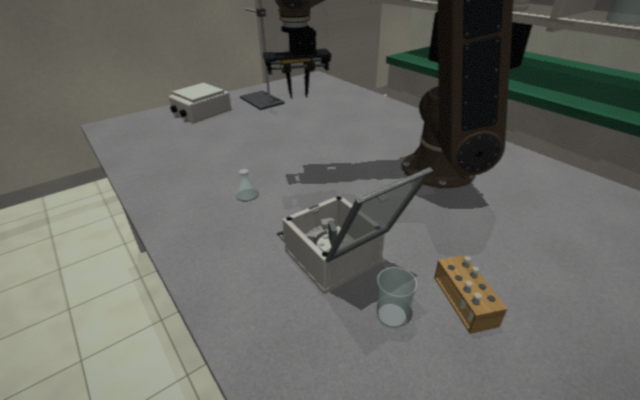

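```bash
python3 - <<'E'
from h import *
for n in("top","scene"):
  for l in("beaker","flask","rack"):
    r=cams.trace(n,l); m=np.load(f"m_{n}_{l}.npy")
    if r:
        a=np.argwhere(r[0]["pixels"]).mean(0);b=np.argwhere(m).mean(0);print(n,l,(a-b).round(1),round(r[0]["confidence"],2))
  im=cv2.imread(f"pics/{n}12.png");x0,y0=(255,150) if n=="top" else (295,200);f=9
  o=cv2.resize(im[y0:y0+65,x0:x0+65],None,fx=f,fy=f,interpolation=cv2.INTER_CUBIC)
  def L(P,X,c): cv2.polylines(o,[((proj(n,T(P,X))-[x0,y0]+.5)*f).astype(int)],False,c,1)
  P=[sp[0],sp[1],sp[2]+np.radians(67)]
  L(P,[(.02,.007,.107),(.02,-.007,.107),(-.02,-.007,.107),(-.02,.007,.107),(.02,.007,.107)],(0,255,255))
  t=np.linspace(0,2*np.pi,50);L(P,np.c_[.04*np.cos(t),.04*np.sin(t),.051+0*t],(0,255,0))
  cv2.imwrite(f"pics/ov12{n}.png",o)
E
```

```text
top flask [-0.2  0. ] 0.72
top rack [0.  0.1] 0.69
scene beaker [-0.4  0.1] 0.75
scene flask [ 0.3 -0.6] 0.71
scene rack [-80.2 -93.4] 0.74
```

View pics/ov12top.png

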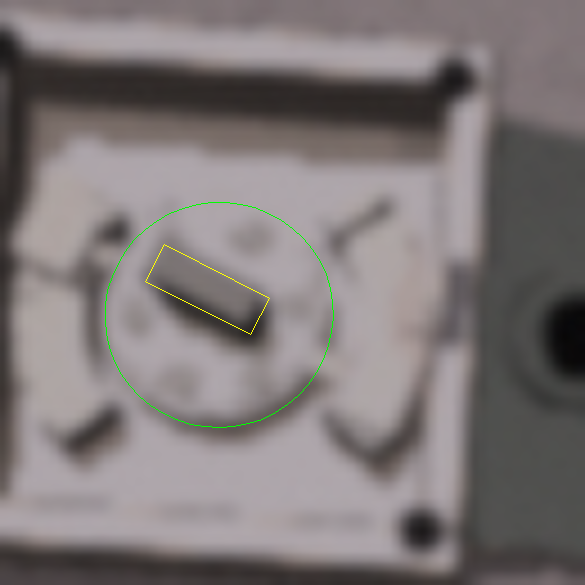

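View pics/ov12scene.png

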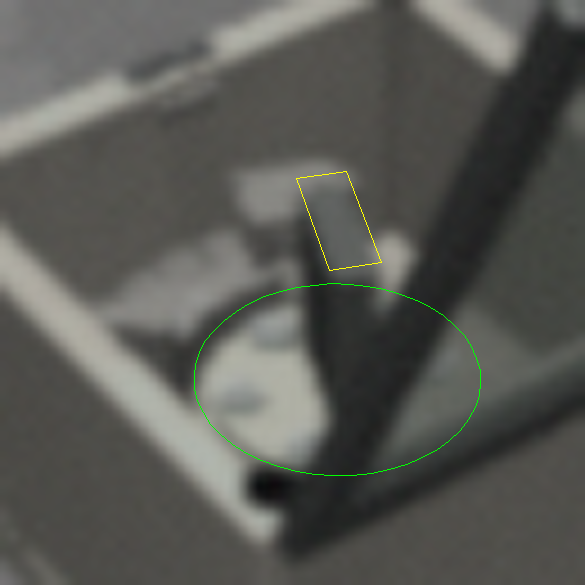

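```bash
python3 -c "
from plant import order,readout
print(order.hand_in(), readout.read_state()['time'])"
```

```text
the job is handed in; nothing more can be done
the job is handed in; nothing more can be done
```

The job is done and handed in at about 22 s. The lid is fully open and the carousel is hanging locked in the chamber, with the gripper clear of everything.

**What I did**
- I pressed the release button along its axis at about 5 N, and the lid sprang fully open.
- I gripped the carousel by its grip plate, lowered it onto the ledges and turned it clockwise to the end stops. I then backed off about 4° and lowered it into the notches before letting go.

**Last checks**
- **Heights:** the ears met the ledges at TCP height 0.1014 m and the notch floors at 0.0954 m, which matches the 6 mm notch depth.
- **Final pictures:** the carousel is upright, and the outlines drawn for the locked pose lie on it in both camera views. The lid is open.
- **Bystanders:** the flask, rack and beaker lie within about 1 px of where they started, in the views where they were found.

**What failed or disagreed**
- I first took the locked ears' line to be along the spinner's x axis. I lowered the carousel between the brackets there, felt no contact, raised it again and worked out the true angle from the pictures.
- The last rack detection in the scene camera was about 120 px off. I took it as a false report, since the top view and the picture itself show the rack unmoved.
- The last top view gave no beaker detection because the beaker lies behind the open lid there, so its position rests on the scene camera.

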